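Close the sweets jar and tip it back in line with its neighbour

TASK

The open sweets jar leans out towards you on its tilting stand, and its red screw lid lies on the counter. With the jar still leaning, set the lid squarely on the mouth, turn it backwards (anticlockwise) until you feel it drop into the thread, then screw it down clockwise until it stops. Then tip the jar back so that it leans exactly like the closed jar beside it, and let go so that it stays there by itself; do not move the closed jar or disturb the other things on the counter.

Things in the scene. Friction and masses are not known exactly. Their poses are not given: they have to be found in the camera images.
- lid_center (a point): Loose red screw lid lying top side up on the counter: round, 62 mm across with fine grip ribs, 28 mm high, about 70 g. The point is its centre, half-way up (14 mm above its lower edge); z is its axis, out of its closed top. Four 4 mm high lugs, 16 degrees wide, point inwards near its lower edge on its +x, +y, -x and -y axes, so every quarter turn is alike.
- open_mouth (a point): Centre of the rim of the open jar's mouth; turns with the jar, z points out of the mouth along the jar's axis. Glass jar, body 74 mm across, 144 mm long, full of brown and cream sweets, hung at mid-body in its stand. The neck is 46 mm across, rises 30 mm above the shoulder and tapers to 36 mm over its last 6 mm; the lid fits over it with 1.7 mm of play all round.
- open_flange (a point): On the jar's axis, level with the flat top of the thread flange (55 mm across, 11.5 mm below the rim). Axes as the mouth's. Four 24 degree notches in it let the lid's lugs through: middles 65 degrees anticlockwise (seen from above) of +x, +y, -x, -y. A rib 3.5 mm high on each notch's anticlockwise side: a lid on the flange reaches a notch only by turning anticlockwise, at most 90 degrees.
- open_seat (a point): Where the lid's centre is when home; axes as the mouth's, and the home lid's x and y lie along them (any quarter turn). Along this z the lid's centre is at +11.5 mm resting on the flange, up to +15 mm with lugs on the ribs, about +3 to +4 mm once dropped into the notches, 0 home. From a notch 65 degrees clockwise draws it down under the flange to a hard stop.
- open_hinge (a point): Point of the open jar's tilt axis, on the jar's axis, 86 mm below the rim, 95 mm above the counter; fixed to the stand (foot 120 x 116 mm). Its y axis is the tilt axis, its x points away from the robot; yaw is the stand's. Steel cheeks 49 mm to either side reach 17 mm above it; a black clamp knob on the left one reaches out to 66 mm.
- open_jar (a joint): Lean of the open jar in rad: 0 upright, positive towards the robot (the stand's -x), negative away. Stiff friction hinge: stays where it is left, takes about 1.2 N m to turn (some 15 N at the lid), and holds while the lid is pressed along the jar's axis. Travel -0.45 to 0.85.
- closed_jar (a joint): Lean of the closed jar beside it, same meaning, same kind of hinge. It shows the wanted lean.
- closed_mouth (a point): Rim centre of the closed jar, inside its red lid, 4 mm below the lid's top; z along its axis, which shows the wanted lean. The two stands are alike and parallel, side by side 190 mm apart, either one on the left.
- honey_jar: Honey jar, 71 mm across, 110 mm high, origin under its centre: leave alone.
- jam_jar: Jam jar, 72 mm across, 102 mm high, origin under its centre: leave alone.
- mug: White mug, 92 x 127 x 95 mm high, origin under its centre: leave alone.
- ticket_stand_0: Small black price ticket in a steel foot, 70 x 24 x 58 mm high, origin under its centre: leave alone.

How it is judged (in metres and radians):
On the way, in this order (a step that is already met when the one before it is completed fails the run):
1. the lid has dropped into the thread on the leaning jar's mouth (z of lid_center in the frame of open_seat below 0.0065 m and distance between lid_center and open_seat below 0.008 m and angle between the z axis of lid_center and the z axis of open_seat, either way round below 0.12 rad and value of joint open_jar above 0.35 rad), for 0.1 s.
2. the lid is screwed home while the jar still leans out (z of lid_center in the frame of open_seat below 0.0015 m and distance between lid_center and open_seat below 0.004 m and angle between the z axis of lid_center and the z axis of open_seat, either way round below 0.08 rad and (angle between the x axis of lid_center and the x axis of open_seat, either way round below 0.2 rad or angle between the x axis of lid_center and the x axis of open_seat, either way round above 1.37 rad) and value of joint open_jar above 0.35 rad), for 0.1 s.
At the end, for the whole second after the job is handed in: The lid is home on the open jar (within 1.5 mm of fully down, square, within 11 degrees of the stop), the jar's lean is within 5 degrees of the closed jar's and it stays there, released (z of lid_center in the frame of open_seat below 0.0015 m and distance between lid_center and open_seat below 0.004 m and angle between the z axis of lid_center and the z axis of open_seat, either way round below 0.08 rad and (angle between the x axis of lid_center and the x axis of open_seat, either way round below 0.2 rad or angle between the x axis of lid_center and the x axis of open_seat, either way round above 1.37 rad) and angle between the z axis of open_mouth and the z axis of closed_mouth, either way round below 0.087 rad and velocity of joint open_jar between -0.02 and 0.02 rad/s); the robot touches nothing.
It fails at once if the closed jar was moved (distance of closed_mouth from where it was at the start of the episode above 0.006 m).
It fails at once if a bystander was disturbed (distance of any of honey_jar, jam_jar, mug, ticket_stand_0 from where it was at the start of the episode above 0.02 m).
It also fails if it takes over 53 s, if anything falls off the work surface, if the arm or the gripper's body presses on something with over 40 N, if the wrist force passes 120 N, or if a joint passes its speed limit or range.

ROBOT

A 6-joint arm with a two-finger parallel gripper is mounted at the origin on a cart in front of the work surface, level with it; the furniture and walls round the work are solid. World frame = base frame: x ahead of the robot, y to its left, z up, the work surface at z = 0. Lengths are in m, angles in degrees, forces in N, time in s.
With the tool pointing down it reaches from about 0.25 to 0.725 m from the base axis. Payload 9.7 kg.
Tool frame: the origin (TCP) lies between the finger pads; the fingertips stand 11 mm ahead of it and the grasp point (between the pads) lies 8 mm behind it; z points along the fingers, x is the direction in which the jaws open and shut, and the axes are right-handed (so a half turn about z gives the same grasp; the last joint's range is limited). The gripper opens to 85 mm and grips with 20 to 120 N. Pads are 22 mm wide; open, the fingers measure 114 mm over their backs; the gripper's body (76 mm by 85 mm) begins 54 mm behind the grasp point. The pads swing forward as they close: fully open they stand 13 mm farther back than shut.
Start: joints at [63.885, 4.979, 10.078, 95.1, 0, 90], TCP at [0.242, 0.494, 0.242] pointing down, gripper open.
Joint ranges: [-179.16, 179.16], [-48.56, 103.87], [-65.8, 70.77], [-126.05, 130.52], [-82.76, 87.17], [-180, 180]. Speed limits (degrees/s): [127.2, 127.2, 147.25, 180, 180, 180].

INTERFACE

Orientations are given as [roll, pitch, yaw] about the fixed x, y, z axes, in that order (R = Rz(yaw) Ry(pitch) Rx(roll)).
In Python, from workcell import get_obs, camera, job_done, spotter gives the robot as it stands.
- The arm moves only by the tool play_rows, never from a script. Its argument "rows" is a list of rows, each a list of 3 entries, a list of its own where there are three numbers: the closure, from 0 (fully open) to 1 (shut), then the shift along the tool's x, y, z in cm, then the turn, a rotation vector about the tool's x, y, z in degrees. In form: [[claw, [x, y, z], [wx, wy, wz]], ...]. A call has 1 to 12 rows; each row shifts and turns the pose as measured when the row begins, along the tool's axes as they then stand; what a row does not reach is not made up. A row lasts 1/10 s, in which the tool goes at most 50 mm and 8.59 degrees, less where a joint would pass 70% of its speed; a pose out of reach is approached as far as the arm can. A call is refused whole if a number of a shift passes 5 or a number of a turn 8.59, either way. A call with a gripper value outside its range is refused whole. The fingers move at their own pace and stop on an object; "newtons" is the grip in N (left out, the last holds). Time passes only in rows, so rows that do not move let the fingers close. It gives the time, the measured TCP pose, the force and the opening at its end, in the units of the state.
- get_obs(): the state, without advancing time (a new reading comes with each control period).
- camera(name): name is "side" or "top"; returns a dict with "img" (384x512x3 uint8, red, green, blue), "intrinsics" (3x3 intrinsics, pixels), "xyz" and "orientation" of the camera in the world. Camera axes: x right, y down, z forward; pixel columns grow to the right and rows downward; lengths in m; the calibration is good to about 2 mm. A picture is of the moment at which its call begins. There is no depth.
- job_done(): hands the job in, once; it reports no verdict.
Trained networks look in a picture, given as the dict that the camera call returned (one of the last four; its "shot" number tells which), for a name from the list of things; names that differ only in an ending like _2 or _b are one class to them, and where a whole thing is asked for, a point or a joint stands for the part that bears it (a point fixed in the world has none). Each returns a list of dicts, best first, with "confidence" (0 to 1); they miss things now and then, are a little off and sometimes report something else, mostly with a low value. They report only what shows in the picture. A call takes as long as a camera call.
- spotter.spot_in(picture, thing): "point" ([x, y, z] in m, in world coordinates, good to about 4 mm: the middle of the surface that is visible of it).
- spotter.trace(picture, thing): "pixels" (384x512 bool, what is visible of it).
The state is a dict: "time": time; "q": joint angles; "qd": joint speeds; "joint_efforts": joint torques, N m; "ee_pos": TCP position; "tcp_rot": TCP orientation; "wrist_force": force on the tool from outside, world axes, zero at the start; "torque": the same for the moment, N m; "opening": finger opening in m.
Only numpy, scipy, OpenCV 4.12 (cv2) and the standard library are available. Lean on these libraries where they do the work, as an engineer would, in place of code of your own. Each camera call takes 0.05 s, during which the arm holds its last target.

## Working session

There is one attempt and no reset: what is moved stays moved. The work goes in short steps, Python scripts to look and compute and a tool call to move; the robot and the scene stay as the last step left them, time stands still between calls to the robot, and variables do not carry over. Pictures are saved under pics/ and viewed, and the job is handed in when it is done.

Besides the shell and the picture viewer there is one more tool, called as name(argument=value, ...) on one line, values as JSON. play_rows: Moves the arm, as the interface text tells. Its arguments: {"type":"object","properties":{"rows":{"type":"array","items":{"type":"array"}},"newtons":{"type":"number"}},"required":["rows"]}

```bash
ls; mkdir -p pics
cat > h.py <<'E'
import numpy as np, cv2
from scipy.spatial.transform import Rotation as R
from workcell import get_obs, camera, job_done, spotter
def rot(o):
    return R.from_euler('xyz',o,degrees=True).as_matrix()
def camR(c):
    o=np.array(c['orientation'],float)
    return o if o.shape==(3,3) else rot(o)
def proj(c,P):
    P=np.atleast_2d(P); p=(P-np.array(c['xyz']))@camR(c); k=np.array(c['intrinsics'])
    u=p@k.T; return u[:,:2]/u[:,2:]
def ray(c,uv):
    uv=np.atleast_2d(uv); k=np.array(c['intrinsics'])
    d=np.c_[uv,np.ones(len(uv))]@np.linalg.inv(k).T@camR(c).T
    return np.array(c['xyz']),d/np.linalg.norm(d,axis=1)[:,None]
def save(c,n,img=None):
    cv2.imwrite('pics/'+n,cv2.cvtColor(c['img'] if img is None else img,cv2.COLOR_RGB2BGR))
E
python3 - <<'E'
from h import *
print(get_obs())
for n in ['side','top']:
    c=camera(n); save(c,n+'0.png'); print(n,c['intrinsics'],c['xyz'],c['orientation'])
    for t in ['lid_center','open_mouth','closed_mouth','open_jar','closed_jar','open_hinge','honey_jar','jam_jar','mug','ticket_stand_0']:
        try:
            r=spotter.spot_in(c,t); print(t,[(np.round(x['point'],4).tolist(),round(x['confidence'],2)) for x in r[:3]])
        except Exception as e: print(t,e)
E
```

```text
pics
{'time': 0.0, 'q': array([6.38847532e+01, 5.01152469e+00, 1.00344569e+01, 9.50996450e+01,
       1.78293558e-03, 8.99979211e+01]), 'qd': array([ 0.0727984 ,  0.00299015,  0.00250523,  0.0893961 ,  0.06448346,
       -0.00015868]), 'joint_efforts': array([-1.67086735e-03, -5.20390427e+01,  4.64801788e+01,  1.62614178e-02,
       -2.88934393e-05,  6.90864709e-06]), 'ee_pos': array([0.24199576, 0.49366164, 0.24157901]), 'tcp_rot': array([-1.79998214e+02,  7.67127141e-02,  6.38868322e+01]), 'wrist_force': array([-0.38593009, -0.85201305, -0.14131677]), 'torque': array([-0.00014274, -0.0214389 , -0.01000343]), 'opening': 0.08540000242215333}
side [[467.21772965   0.         250.27677231]
 [  0.         467.21772965 186.87807238]
 [  0.           0.           1.        ]] [0.33679999 1.44821611 0.81496019] [-115.15750748    1.47542602 -172.71698793]
lid_center [([0.4399, -0.2919, 0.0282], 0.7)]
open_mouth [([0.5899, -0.0743, 0.1322], 0.71)]
closed_mouth [([0.6246, 0.113, 0.1342], 0.88)]
open_jar [([0.5883, -0.0762, 0.1313], 0.93)]
closed_jar [([0.6242, 0.111, 0.1343], 0.68)]
open_hing
[... 354 characters left out ...]
  0.           1.        ]] [ 0.36267416 -0.0291497   1.43375283] [-171.22677322   -0.42814646  -88.75584339]
lid_center [([0.4427, -0.3081, 0.0248], 0.64), ([0.6417, -0.3781, 0.1075], 0.32)]
open_mouth [([0.5964, -0.1014, 0.1378], 0.72)]
closed_mouth [([0.621, 0.0837, 0.1643], 0.95), ([0.6442, -0.3831, 0.1064], 0.36)]
open_jar [([0.6, -0.1009, 0.1443], 0.64)]
closed_jar [([0.6223, 0.0829, 0.1637], 0.8)]
open_hinge [([0.5914, -0.0945, 0.1013], 0.66)]
honey_jar [([0.644, -0.3793, 0.1047], 0.7), ([0.6795, -0.2794, 0.0996], 0.58)]
jam_jar [([0.6782, -0.2855, 0.1015], 0.83), ([0.598, -0.0963, 0.1375], 0.17)]
mug [([0.6136, 0.3521, 0.0606], 0.79)]
ticket_stand_0 [([0.4476, 0.2867, 0.0162], 0.47)]
```

View pics/side0.png

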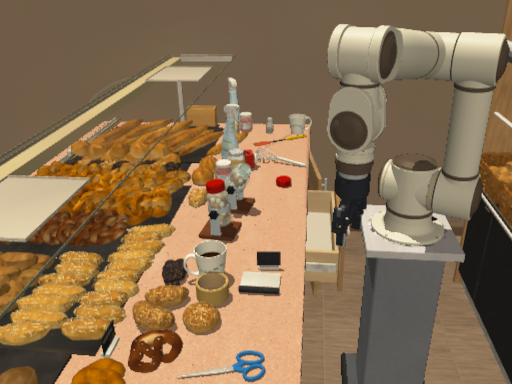

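View pics/top0.png

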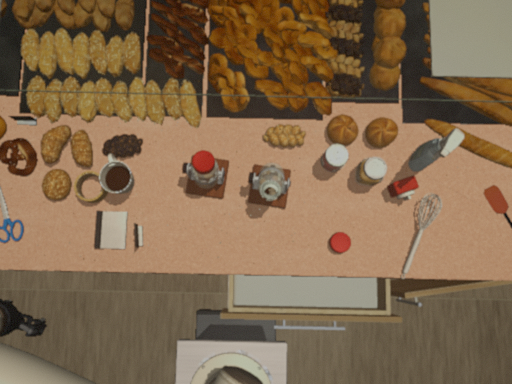

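Run:
```python
from h import *
for n,(u0,u1,v0,v1) in {'side':(170,300,140,250),'top':(170,360,130,260)}.items():
    im=cv2.imread(f'pics/{n}0.png')[v0:v1,u0:u1]
    s=min(800/(u1-u0),600/(v1-v0)); s=int(s); cv2.imwrite(f'pics/{n}0z.png',cv2.resize(im,None,fx=s,fy=s,interpolation=cv2.INTER_CUBIC)); print(n,s)
```

```text
side 5
top 4
```

View pics/side0z.png

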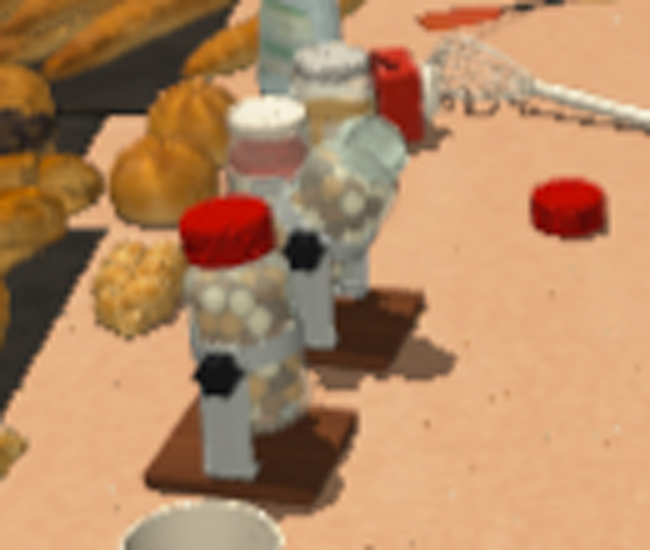

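View pics/top0z.png

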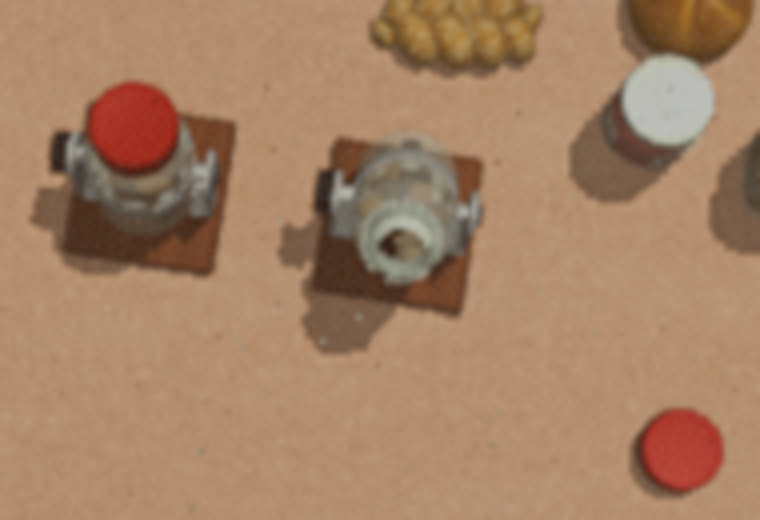

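Run:
```python
from h import *
D={}
for n in ['side','top']:
    c=camera(n)
    im=cv2.cvtColor(c['img'],cv2.COLOR_RGB2BGR)
    D[n]=dict(K=c['intrinsics'],xyz=c['xyz'],o=c['orientation'],img=c['img'])
    for t in ['lid_center','open_mouth','closed_mouth']:
        r=spotter.trace(c,t)
        for x in r[:2]:
            m=x['pixels']; v,u=np.nonzero(m); print(n,t,round(x['confidence'],2),m.sum(),u.min(),u.max(),v.min(),v.max())
    h=cv2.cvtColor(im,cv2.COLOR_BGR2HSV); red=((h[...,0]<8)|(h[...,0]>172))&(h[...,1]>170)&(h[...,2]>70)
    nn,l,s,ce=cv2.connectedComponentsWithStats(red.astype(np.uint8))
    for i in range(1,nn):
        if s[i,4]>60: print(n,'red',s[i],ce[i])
    D[n]['red']=red
np.save('d0.npy',D,allow_pickle=True)
```

```text
side open_mouth 0.98 506 225 250 163 195
side closed_mouth 0.79 751 206 231 179 225
side red [244 150  11  18 131] [249.25954198 157.77862595]
side red [276 176  15  11 146] [283.20547945 181.05479452]
side red [206 179  19  15 225] [214.83111111 185.73333333]
top lid_center 0.66 378 329 351 232 252
top open_mouth 0.77 783 256 286 164 198
top closed_mouth 0.84 876 189 220 150 188
top closed_mouth 0.68 1649 248 290 163 208
top red [192 151  22  22 383] [202.82245431 161.34725849]
top red [393 177  25  17 264] [404.8219697  184.86363636]
top red [330 233  20  20 310] [339.6        242.10967742]
```

```bash
cat > fit.py <<'E'
from h import *
from scipy.optimize import minimize, least_squares
D=np.load('d0.npy',allow_pickle=True).item()
C={n:dict(img=d['img'],intrinsics=d['K'],xyz=d['xyz'],orientation=d['o']) for n,d in D.items()}
th=np.linspace(0,2*np.pi,60,endpoint=False)
def cyl(o,Rm,r,z0,z1):
    p=np.r_[np.c_[r*np.cos(th),r*np.sin(th),0*th+z0],np.c_[r*np.cos(th),r*np.sin(th),0*th+z1]]
    return p@Rm.T+o
def frame(yaw,lean):  # lean positive toward stand -x ; z=( -sin,0,cos)
    return R.from_euler('z',yaw).as_matrix()@R.from_euler('y',-lean).as_matrix()
def redsoft(n,box):
    u0,u1,v0,v1=box; im=D[n]['img'][v0:v1,u0:u1].astype(float)
    s=(im[...,0]-im[...,1:].max(-1))/np.maximum(im[...,0],30)
    return np.clip((s-.30)/.45,0,1)
def render(uv,box):
    u0,u1,v0,v1=box;S=8
    h=cv2.convexHull((uv.astype(np.float32)))[:,0]
    q=np.round(((h-[u0,v0]+.5)*S-.5)*16).astype(np.int32)
    m=np.zeros(((v1-v0)*S,(u1-u0)*S),np.uint8); cv2.fillConvexPoly(m,q,255,shift=4)
    return cv2.resize(m,(u1-u0,v1-v0),interpolation=cv2.INTER_AREA)/255.
E
cat > fit1.py <<'E'
from fit import *
boxL={'side':(268,299,168,195),'top':(322,358,226,262)}
boxC={'side':(200,232,173,200),'top':(186,221,145,180)}
t={k:redsoft(*k[:1],boxL[k[0]]) for k in [('side',),('top',)]}
def cost(p,box,mk,sh):
    e=0
    for i,n in enumerate(['side','top']):
        s=redsoft(n,box[n]); e+=((render(proj(C[n],mk(p))+sh[2*i:2*i+2],box[n])-s)**2).sum()
    return e
mkL=lambda p:cyl(np.r_[p[0],p[1],0.],np.eye(3),.031,0,.028)
z4=np.zeros(4)
r=minimize(lambda p:cost(p,boxL,mkL,z4),[.44,-.30],method='Nelder-Mead',options=dict(initial_simplex=[[.44,-.3],[.45,-.3],[.44,-.29]]))
print('lid joint',r.x,r.fun)
for n in ['side','top']:
    r=minimize(lambda p:((render(proj(C[n],mkL(p)),boxL[n])-redsoft(n,boxL[n]))**2).sum(),r.x,method='Nelder-Mead',options=dict(initial_simplex=r.x+np.array([[0,0],[.01,0],[0,.01]])))
    print(n,r.x,r.fun)
# foot corners
tc={'top':np.array([[236,122],[212,273],[63,250],[338,137],[483,160],[461,314],[314,291]])/4+[170,130]-.375,
}
for tz in [.008,.012,.016]:
    o,d=ray(C['top'],tc['top']); P=o+d*((tz-o[2])/d[:,2])[:,None]
    print(tz,np.round(P[:,:2],4).tolist(),[round(np.linalg.norm(P[a]-P[b]),4) for a,b in [(0,1),(1,2),(3,4),(4,5),(5,6),(6,3)]], (P[3]+P[5])/2,(P[4]+P[6])/2,(P[0]+P[2])/2,[round(np.degrees(np.arctan2(*(P[a]-P[b])[[1,0]])),2) for a,b in [(0,1),(1,2),(3,4),(4,5),(5,6),(3,6)]])
sc=np.array([[150,472],[357,412],[424,293]])/5+[170,140]-.4
o,d=ray(C['side'],sc)
print(o+d*((.012-o[2])/d[:,2])[:,None])
E
python3 fit1.py
```

```text
lid joint [ 0.44327744 -0.31271164] 74.3399851555624
side [ 0.44511984 -0.30841426] 7.425796588618149
top [ 0.44182225 -0.31312572] 58.092119150681214
0.008 [[0.684, 0.0224], [0.5672, 0.0373], [0.5821, 0.1502], [0.6741, -0.0557], [0.6588, -0.1665], [0.5403, -0.1508], [0.5552, -0.0399]] [np.float64(0.1178), np.float64(0.1139), np.float64(0.1118), np.float64(0.1195), np.float64(0.1119), np.float64(0.1199)] [ 0.60718677 -0.10325548  0.008     ] [ 0.60699811 -0.10318449  0.008     ] [0.63304911 0.08628488 0.008     ] [np.float64(-7.26), np.float64(-97.55), np.float64(82.13), np.float64(-7.52), np.float64(-97.67), np.float64(-7.56)]
0.012 [[0.6831, 0.0222], [0.5666, 0.0371], [0.5815, 0.1497], [0.6732, -0.0556], [0.6579, -0.1661], [0.5398, -0.1505], [0.5547, -0.0399]] [np.float64(0.1174), np.float64(0.1136), np.float64(0.1115), np.float64(0.1192), np.float64(0.1116), np.float64(0.1196)] [ 0.60650078 -0.10304757  0.012     ] [ 0.60631265 -0.10297678  0.012     ] [0.63229056 0.08596102 0.012     ] [np.float64(-7.26), np.float64(-97.55), np.float64(82.13), np.float64(-7.52), np.float64(-97.67), np.float64(-7.56)]
0.016 [[0.6822, 0.0221], [0.566, 0.0369], [0.5809, 0.1492], [0.6723, -0.0555], [0.6571, -0.1657], [0.5393, -0.1501], [0.5541, -0.0398]] [np.float64(0.1171), np.float64(0.1133), np.float64(0.1112), np.float64(0.1189), np.float64(0.1113), np.float64(0.1192)] [ 0.60581479 -0.10283966  0.016     ] [ 0.60562719 -0.10276908  0.016     ] [0.63153202 0.08563716 0.016     ] [np.float64(-7.26), np.float64(-97.55), np.float64(82.13), np.float64(-7.52), np.float64(-97.67), np.float64(-7.56)]
[[ 0.6965811   0.13472591  0.012     ]
 [ 0.56991988  0.04273617  0.012     ]
 [ 0.54530863 -0.14520241  0.012     ]]
```

Run:
```python
from fit import *
np.set_printoptions(linewidth=250,precision=1)
b=(322,358,226,262)
im=D['top']['img'][226:262,322:358]
print(im[16,:],); print(redsoft('top',b)[16])
print(redsoft('top',b).sum(), redsoft('side',(268,299,168,195)).sum())
```

```text
[[184 147 116]
 [182 145 112]
 [179 141 109]
 [180 140 107]
 [179 142 112]
 [148 115  89]
 [113  84  65]
 [ 86  53  39]
 [113  45  35]
 [157  57  45]
 [175  62  49]
 [178  62  53]
 [178  65  54]
 [177  62  51]
 [178  66  51]
 [177  64  49]
 [178  66  56]
 [177  64  52]
 [177  64  51]
 [178  65  55]
 [177  63  51]
 [177  65  54]
 [177  67  55]
 [176  64  47]
 [177  63  51]
 [176  64  51]
 [175  60  51]
 [171  55  44]
 [166  82  63]
 [174 131 100]
 [181 144 113]
 [181 144 112]
 [180 145 114]
 [181 146 115]
 [182 145 114]
 [180 143 113]]
[0.  0.  0.  0.  0.  0.  0.  0.2 0.7 0.7 0.8 0.8 0.7 0.8 0.7 0.8 0.7 0.8 0.8 0.7 0.8 0.7 0.7 0.7 0.8 0.7 0.8 0.8 0.5 0.  0.  0.  0.  0.  0.  0. ]
251.54432091071033 149.79396141944596
```

```bash
cat > fit2.py <<'E'
from fit import *
def redsoft(n,box,img=None):
    u0,u1,v0,v1=box; im=(D[n]['img'] if img is None else img)[v0:v1,u0:u1].astype(float)
    s=(im[...,0]-im[...,1:].max(-1))/np.maximum(im[...,0],30)
    a=np.percentile(s,5);b=np.percentile(s,97)
    return np.clip((s-.25)/(b-.25),0,1)
boxL={'side':(268,299,168,195),'top':(322,358,226,262)}
boxC={'side':(200,232,173,200),'top':(186,221,145,180)}
SL={n:redsoft(n,boxL[n]) for n in C}; SC={n:redsoft(n,boxC[n]) for n in C}
tc=np.array([[236,122],[212,273],[63,250],[338,137],[483,160],[461,314],[314,291]])/4+[170,130]-.375
sc=np.array([[150,472],[357,412],[424,293]])/5+[170,140]-.4
def model(p):
    lx,ly,hx,hy,yaw,lc,ox,oy,oz,tz=p
    Y=R.from_euler('z',yaw).as_matrix()
    H=np.array([hx,hy,.095]); Hc=H+Y@[0,.19,0]
    cor=lambda h:[h+Y@[a*.06,b*.058,tz-.095] for a,b in [(1,1),(1,-1),(-1,-1),(-1,1)]]
    return cyl(np.r_[lx,ly,0],np.eye(3),.031,0,.028), cyl(Hc,frame(yaw,lc),.031,.062,.09), cor(H),cor(Hc)
def cost(p,verb=0):
    L,Cc,co,cc=model(p); off=np.array(p[6:9]); e=[]
    for n in C:
        o=off/2 if n=='side' else -off/2
        pr=lambda X:proj(C[n],np.array(X)+o)
        e.append(((render(pr(L),boxL[n])-SL[n])**2).sum()); e.append(((render(pr(Cc),boxC[n])-SC[n])**2).sum())
        if n=='top':
            q=pr([cc[1],cc[2],cc[3],co[0],co[1],co[2],co[3]])-tc
        else: q=pr([cc[0],cc[2],co[2]])-sc
        if n=='top': q=pr([cc[1],cc[2],cc[3],co[0],co[1],co[2],co[3]])-tc
        if verb: print(n,np.round(q,1).tolist())
        e.append(3*(q**2).sum())
    if verb: print(np.round(e,1))
    return sum(e)+((p[8]/.003)**2)
E
cat > run2.py <<'E'
from fit2 import *
# corner order check: top clicked closed TR(-y,+x), BR(-y,-x), BL(+y,-x)
import fit2
def cost(p,verb=0):
    L,Cc,co,cc=model(p); off=np.array(p[6:9]); e=[]
    for n in C:
        o=off/2 if n=='side' else -off/2
        pr=lambda X:proj(C[n],np.array(X)+o)
        e.append(((render(pr(L),boxL[n])-SL[n])**2).sum()); e.append(((render(pr(Cc),boxC[n])-SC[n])**2).sum())
        q=(pr([cc[1],cc[2],cc[3],co[0],co[1],co[2],co[3]])-tc) if n=='top' else (pr([cc[0],cc[2],co[2]])-sc)
        if verb: print(n,np.round(q,1).tolist())
        e.append(3*(q**2).sum())
    if verb: print(np.round(e,1))
    return sum(e)+((p[8]/.003)**2)
p=np.array([.443,-.311,.606,-.103,np.radians(-7.6),-.2,-.004,-.005,0,.012])
st=np.array([.005,.005,.005,.005,.03,.15,.003,.003,.002,.003])
for k in range(6):
    S=np.vstack([p]+[p+st*np.eye(10)[i]*(-1)**k for i in range(10)])
    r=minimize(cost,p,method='Nelder-Mead',options=dict(initial_simplex=S,maxiter=3000,maxfev=4000,xatol=1e-5,fatol=1e-3)); p=r.x
    print(r.fun,np.round(p,4))
cost(p,1); np.save('p.npy',p)
E
python3 run2.py
```

```text
136.2732597841891 [ 0.4432 -0.3135  0.6091 -0.1032 -0.1304 -0.1278  0.0036 -0.0018 -0.0027
  0.0095]
136.27249712636214 [ 0.4432 -0.3135  0.6091 -0.1032 -0.1304 -0.1279  0.0036 -0.0018 -0.0027
  0.0095]
136.27227757785153 [ 0.4432 -0.3135  0.6091 -0.1032 -0.1304 -0.1278  0.0036 -0.0018 -0.0027
  0.0095]
136.27141622843507 [ 0.4432 -0.3135  0.6091 -0.1032 -0.1304 -0.1278  0.0036 -0.0018 -0.0027
  0.0095]
136.2023815704106 [ 0.4432 -0.3135  0.6091 -0.1032 -0.1304 -0.1277  0.0036 -0.0018 -0.0027
  0.0096]
136.20224478316945 [ 0.4432 -0.3135  0.6091 -0.1032 -0.1304 -0.1277  0.0036 -0.0018 -0.0027
  0.0096]
side [[-1.6, 0.8], [0.8, -0.2], [0.7, -0.1]]
top [[0.5, -0.2], [0.2, 0.6], [-0.5, 0.5], [-1.0, -0.3], [0.5, -0.3], [0.5, -0.1], [-0.9, -0.2]]
[11.7 18.4 13.  29.3 51.5 11.5]
```

```bash
cat > ov.py <<'E'
from fit2 import *
def overlay(c,polys,box,fn,off=0,s=8):
    u0,u1,v0,v1=box
    im=cv2.resize(c['img'][v0:v1,u0:u1],None,fx=s,fy=s,interpolation=cv2.INTER_CUBIC)
    for P,col in polys:
        q=((proj(c,np.array(P)+off)-[u0,v0]+.5)*s-.5)
        cv2.polylines(im,[np.round(q*16).astype(np.int32)],True,col,1,cv2.LINE_AA,shift=4)
    save(c,fn,im)
def circ(o,Rm,r,z): return np.c_[r*np.cos(th),r*np.sin(th),0*th+z]@Rm.T+o
def jarpolys(H,yaw,lean,lid=False,col=(0,255,0)):
    F=frame(yaw,lean); out=[]
    for r,z in ([(.031,.062),(.031,.09)] if lid else [(.018,.086),(.023,.080),(.0275,.0745),(.037,.056)])+[(.037,-.058)]:
        out.append((circ(H,F,r,z),col))
    return out
E
cat > ov1.py <<'E'
import sys
from ov import *
p=np.load('p.npy'); lo=float(sys.argv[1]); lx,ly,hx,hy,yaw,lc,ox,oy,oz,tz=p
Y=R.from_euler('z',yaw).as_matrix();H=np.array([hx,hy,.095]); Hc=H+Y@[0,.19,0]
L,Cc,co,cc=model(p)
pol=jarpolys(H,yaw,lo)+jarpolys(Hc,yaw,lc,True)+[(co,(0,0,255)),(cc,(0,0,255)),(L[:60],(0,255,255)),(L[60:],(0,255,255))]
for n,b in {'side':(195,265,155,245),'top':(180,295,140,215)}.items():
    overlay(C[n],pol,b,sys.argv[2]+n+'.png',p[6:9]/2*(1 if n=='side' else -1),6)
E
python3 ov1.py 0.55 ova_
```

```text
(no output)
```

View pics/ova_top.png

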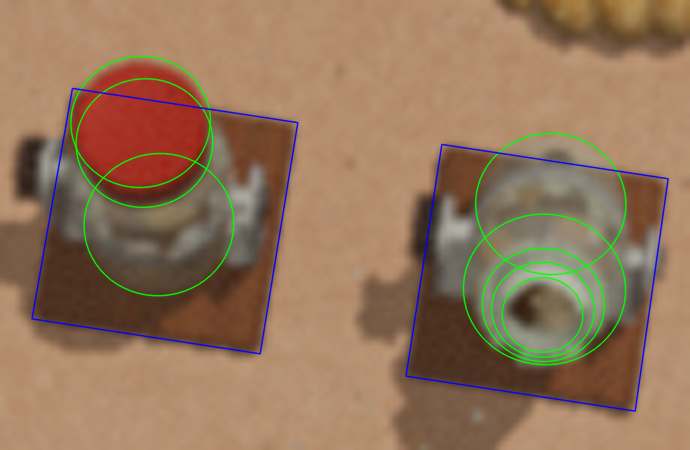

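View pics/ova_side.png

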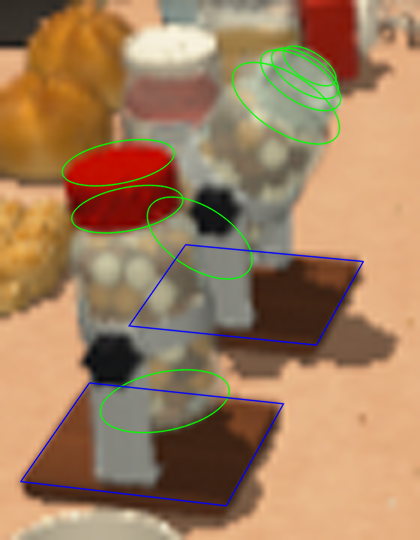

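```bash
cat > ov2.py <<'E'
from ov import *
p=np.load('p.npy'); lx,ly,hx,hy,yaw,lc,ox,oy,oz,tz=p
H=np.array([hx,hy,.095])
for n,b in {'side':(222,262,155,195),'top':(250,292,160,205)}.items():
    rows=[]
    for lo in [None,.45,.55,.65]:
        pol=[] if lo is None else jarpolys(H,yaw,lo)[:3]
        overlay(C[n],pol,b,'t.png',p[6:9]/2*(1 if n=='side' else -1),9); rows.append(cv2.resize(cv2.imread('pics/t.png'),(390,300)) if 0 else cv2.imread('pics/t.png'))
    a=np.vstack([np.hstack(rows[:2]),np.hstack(rows[2:])]); f=min(800/a.shape[1],600/a.shape[0],1)
    cv2.imwrite('pics/ovb_'+n+'.png',cv2.resize(a,None,fx=f,fy=f,interpolation=cv2.INTER_AREA))
E
python3 ov2.py
```

```text
(no output)
```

View pics/ovb_top.png

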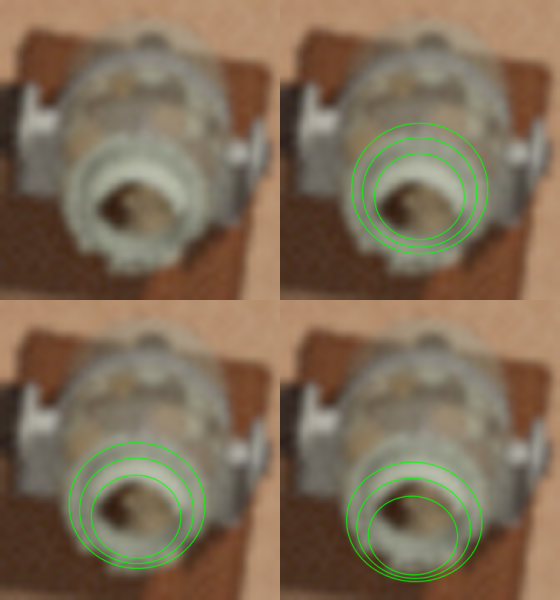

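View pics/ovb_side.png

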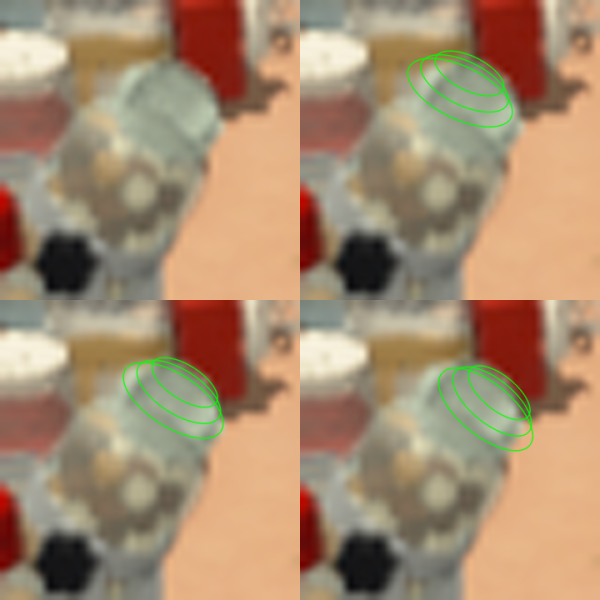

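```bash
cat > plan.py <<'E'
from h import *
def plan(tp,trpy,n,claw,cur=None,Rt=None,quiet=0):
    o=get_obs(); p0=np.array(o['ee_pos']) ; R0=R.from_matrix(rot(o['tcp_rot']))
    Rt=R.from_euler('xyz',trpy,degrees=True) if Rt is None else R.from_matrix(Rt)
    rv=(R0.inv()*Rt).as_rotvec(); rows=[]
    tot=np.linalg.norm(np.array(tp)-p0)
    print('dist',round(tot,4),'rot',np.round(np.degrees(rv),1),'per row cm',round(tot*100/n,2),'deg',round(np.degrees(np.linalg.norm(rv))/n,2))
    for i in range(n):
        Ra=R0*R.from_rotvec(rv*i/n)
        d=Ra.inv().apply((np.array(tp)-p0)/n)*100
        rows.append([claw,np.round(d,2).tolist(),np.round(np.degrees(rv)/n,2).tolist()])
    s=str(rows).replace(' ','')
    print(s)
def st():
    o=get_obs(); print('t',round(o['time'],2),'pos',np.round(o['ee_pos'],4),'rpy',np.round(o['tcp_rot'],2),'F',np.round(o['wrist_force'],1),'T',np.round(o['torque'],2),'op',round(o['opening'],4),'q',np.round(o['q'],1))
E
python3 -c "
from plan import *
plan([.4435,-.3125,.12],[180,0,-35.2],20,0)"
```

```text
dist 0.8401 rot [-0.  -0.  99.1] per row cm 4.2 deg 4.95
[[0,[-3.18,2.68,0.61],[-0.0,-0.0,4.95]],[0,[-2.93,2.94,0.61],[-0.0,-0.0,4.95]],[0,[-2.67,3.19,0.61],[-0.0,-0.0,4.95]],[0,[-2.38,3.4,0.61],[-0.0,-0.0,4.95]],[0,[-2.08,3.6,0.61],[-0.0,-0.0,4.95]],[0,[-1.76,3.76,0.61],[-0.0,-0.0,4.95]],[0,[-1.43,3.9,0.61],[-0.0,-0.0,4.95]],[0,[-1.09,4.01,0.61],[-0.0,-0.0,4.95]],[0,[-0.74,4.09,0.61],[-0.0,-0.0,4.95]],[0,[-0.38,4.14,0.61],[-0.0,-0.0,4.95]],[0,[-0.02,4.16,0.61],[-0.0,-0.0,4.95]],[0,[0.34,4.14,0.61],[-0.0,-0.0,4.95]],[0,[0.69,4.1,0.61],[-0.0,-0.0,4.95]],[0,[1.04,4.02,0.61],[-0.0,-0.0,4.95]],[0,[1.39,3.92,0.61],[-0.0,-0.0,4.95]],[0,[1.72,3.78,0.61],[-0.0,-0.0,4.95]],[0,[2.04,3.62,0.61],[-0.0,-0.0,4.95]],[0,[2.35,3.43,0.61],[-0.0,-0.0,4.95]],[0,[2.63,3.22,0.61],[-0.0,-0.0,4.95]],[0,[2.9,2.98,0.61],[-0.0,-0.0,4.95]]]
```

play_rows(rows=[[0,[-3.2,2.7,0.3],[0,0,5]],[0,[-2.9,2.9,0.3],[0,0,5]],[0,[-2.7,3.2,0.3],[0,0,5]],[0,[-2.4,3.4,0.3],[0,0,5]],[0,[-2.1,3.6,0.3],[0,0,5]],[0,[-1.8,3.8,0.3],[0,0,5]],[0,[-1.4,3.9,0.3],[0,0,5]],[0,[-1.1,4,0.3],[0,0,5]],[0,[-0.7,4.1,0.3],[0,0,5]],[0,[-0.4,4.1,0.3],[0,0,5]]])

```text
time: 2.5
ee_pos: [0.3371, 0.0788, 0.2099]
tcp_rot: [180.0, -0.2, 12.5]
wrist_force: [1.1, -0.6, 0.5]
opening: 0.0857
```

```bash
python3 -c "
from plan import *
st()
plan([.4435,-.3125,.12],[180,0,-35.2],12,0)"
```

```text
t 2.5 pos [0.3371 0.0788 0.2099] rpy [179.97  -0.18  12.49] F [ 1.1 -0.6  0.5] T [-0.01 -0.08 -0.02] op 0.0857 q [ 13.2 -23.6 -18.4  95.1  -0.   90.7]
dist 0.4153 rot [-0.  -0.2 47.7] per row cm 3.46 deg 3.97
[[0,[0.16,3.37,0.75],[-0.0,-0.02,3.97]],[0,[0.39,3.36,0.75],[-0.0,-0.02,3.97]],[0,[0.62,3.32,0.75],[-0.0,-0.02,3.97]],[0,[0.85,3.27,0.75],[-0.0,-0.02,3.97]],[0,[1.08,3.2,0.75],[-0.0,-0.02,3.97]],[0,[1.3,3.12,0.75],[-0.0,-0.02,3.97]],[0,[1.51,3.02,0.75],[-0.0,-0.02,3.97]],[0,[1.72,2.91,0.75],[-0.0,-0.02,3.97]],[0,[1.91,2.78,0.75],[-0.0,-0.02,3.97]],[0,[2.1,2.64,0.75],[-0.0,-0.02,3.97]],[0,[2.28,2.49,0.75],[-0.0,-0.02,3.97]],[0,[2.45,2.33,0.75],[-0.0,-0.02,3.97]]]
```

play_rows(rows=[[0,[0.2,3.4,0.7],[0,0,4]],[0,[0.4,3.4,0.7],[0,0,4]],[0,[0.6,3.3,0.7],[0,0,4]],[0,[0.9,3.3,0.7],[0,0,4]],[0,[1.1,3.2,0.7],[0,0,4]],[0,[1.3,3.1,0.7],[0,0,4]],[0,[1.5,3.0,0.7],[0,0,4]],[0,[1.7,2.9,0.7],[0,0,4]],[0,[1.9,2.8,0.7],[0,0,4]],[0,[2.1,2.6,0.7],[0,0,4]],[0,[2.3,2.5,0.7],[0,0,4]],[0,[2.4,2.3,0.7],[0,0,4]]])

```text
time: 3.7
ee_pos: [0.4375, -0.3339, 0.1263]
tcp_rot: [-179.6, -0.6, -37.9]
wrist_force: [1.3, 0.8, 0.2]
opening: 0.0853
```

```bash
python3 -c "
from plan import *
st()
plan([.4435,-.3125,.018],[180,0,-35.2],6,0)
for n in ['side','top']:
    c=camera(n); save(c,n+'1.png')
    im=c['img']; 
    for k,P in dict(tcp=get_obs()['ee_pos'],lid=[.4435,-.3125,.028]).items(): print(n,k,np.round(proj(c,P),1))
"
```

```text
t 3.7 pos [ 0.4375 -0.3339  0.1263] rpy [-179.6    -0.62  -37.86] F [1.3 0.8 0.2] T [-0.01 -0.   -0.03] op 0.0853 q [-37.5   3.7  -4.1  81.6   0.4  90.3]
dist 0.1106 rot [-0.4 -0.6 -2.7] per row cm 1.84 deg 0.46
[[0,[-0.16,-0.33,1.81],[-0.06,-0.11,-0.44]],[0,[-0.15,-0.33,1.81],[-0.06,-0.11,-0.44]],[0,[-0.15,-0.34,1.81],[-0.06,-0.11,-0.44]],[0,[-0.14,-0.34,1.81],[-0.06,-0.11,-0.44]],[0,[-0.14,-0.34,1.81],[-0.06,-0.11,-0.44]],[0,[-0.13,-0.35,1.81],[-0.06,-0.11,-0.44]]]
side tcp [[285.5 153.4]]
side lid [[283.7 177.5]]
top tcp [[355.6 241.8]]
top lid [[340.2 241.2]]
```

View pics/side1.png

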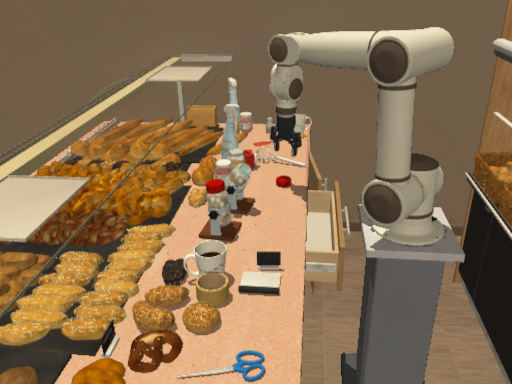

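play_rows(rows=[[0,[-0.4,-1.0,0.5],[0,0,-1.0]],[0,[-0.4,-1.0,0.5],[0,0,-1.0]],[0,[0,0,0.5],[0,0,0]],[0,[0,0,0],[0,0,0]]])

```text
time: 4.2
ee_pos: [0.4433, -0.3106, 0.1086]
tcp_rot: [-179.6, -0.5, -35.6]
wrist_force: [-0.0, 0.3, -0.1]
opening: 0.0852
```

```bash
python3 -c "
from plan import *
st()
plan([.4435,-.3125,.018],[180,0,-35.2],6,0)
"
```

```text
t 4.2 pos [ 0.4433 -0.3106  0.1086] rpy [-179.62   -0.47  -35.6 ] F [-0.   0.3 -0.1] T [-0.01  0.04 -0.02] op 0.0852 q [-35.2   2.8  -7.   79.7   0.4  90.4]
dist 0.0906 rot [-0.4 -0.5 -0.4] per row cm 1.51 deg 0.12
[[0,[0.01,0.03,1.51],[-0.06,-0.08,-0.07]],[0,[0.01,0.03,1.51],[-0.06,-0.08,-0.07]],[0,[0.01,0.03,1.51],[-0.06,-0.08,-0.07]],[0,[0.01,0.03,1.51],[-0.06,-0.08,-0.07]],[0,[0.02,0.03,1.51],[-0.06,-0.08,-0.07]],[0,[0.02,0.03,1.51],[-0.06,-0.08,-0.07]]]
```

play_rows(rows=[[0,[0,0.03,2],[-0.1,-0.1,0]],[0,[0,0.03,2],[-0.1,-0.1,0]],[0,[0,0.03,2],[-0.1,-0.1,0]],[0,[0,0.03,1.9],[-0.1,-0.1,0]],[0,[0,0,1.0],[0,-0.1,0]],[0,[0,0,0.4],[0,0,0]],[0,[0,0,0],[0,0,0]]])

```text
time: 4.9
ee_pos: [0.4452, -0.3086, 0.0164]
tcp_rot: [180.0, -0.4, -35.2]
wrist_force: [-0.2, -0.1, 1.0]
opening: 0.0853
```

```bash
python3 -c "
from plan import *
st()
plan([.4435,-.3125,.015],[180,0,-35.2],1,0)
for n in ['side','top']:
    c=camera(n); save(c,n+'2.png',cv2.resize(c['img'][130:270,250:390],None,fx=4,fy=4,interpolation=cv2.INTER_CUBIC))
"
```

```text
t 4.9 pos [ 0.4452 -0.3086  0.0164] rpy [179.96  -0.36 -35.18] F [-0.2 -0.1  1. ] T [-0.01 -0.05 -0.01] op 0.0853 q [-34.7   5.4 -14.6  69.6  -0.   90.5]
dist 0.0045 rot [ 0.  -0.4  0. ] per row cm 0.45 deg 0.36
[[0,[0.08,0.42,0.14],[0.04,-0.36,0.02]]]
```

View pics/side2.png

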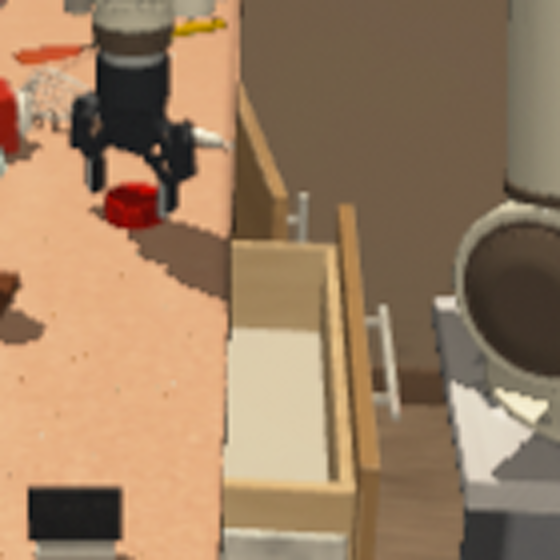

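View pics/top2.png

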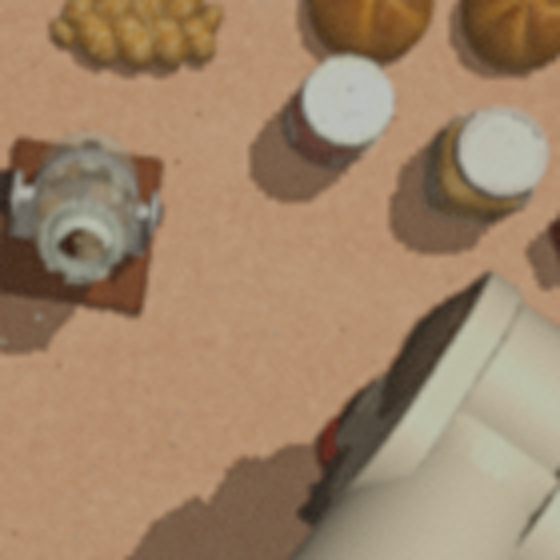

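play_rows(rows=[[0,[0,0.3,0.1],[0,-0.3,0]],[0.35,[0,0,0],[0,0,0]],[0.5,[0,0,0],[0,0,0]],[0.5,[0,0,0],[0,0,0]],[0.5,[0,0,0],[0,0,0]],[0.5,[0,0,0],[0,0,0]]], newtons=20)

```text
time: 5.6
ee_pos: [0.4448, -0.3127, 0.0187]
tcp_rot: [180.0, -0.3, -35.2]
wrist_force: [-1.2, -0.2, 0.0]
opening: 0.0606
```

```bash
python3 -c "
from plan import *
st()"
```

```text
t 5.6 pos [ 0.4448 -0.3127  0.0187] rpy [179.97  -0.32 -35.22] F [-1.2 -0.2  0. ] T [-0.01  0.02 -0.03] op 0.0606 q [-35.1   5.6 -14.1  70.   -0.   90.1]
```

play_rows(rows=[[0,[0,0,0],[0,0,0]],[0,[0,0,0],[0,0,-5]],[0,[0,0,0],[0,0,-8.5]],[0,[0,0,0],[0,0,-8.5]],[0,[0,0,0],[0,0,-8.5]],[0,[0,0,0],[0,0,-8.5]],[0,[0,0,0],[0,0,-8.5]],[0,[0,0,0],[0,0,-8.5]],[0,[0,0,0],[0,0,-8.5]],[0,[0,0,0],[0,0,-8.5]],[0,[0,0,0],[0,0,-8.5]],[0,[0,0,0],[0,0,-8.5]]])

```text
time: 6.8
ee_pos: [0.445, -0.3126, 0.0185]
tcp_rot: [179.7, 0.0, 56.0]
wrist_force: [-0.9, -0.3, 0.5]
opening: 0.0856
```

```bash
python3 -c "
from plan import *
st()
plan([.4448,-.3127,.0155],[180,0,-125.2],1,0)"
```

```text
t 6.8 pos [ 0.445  -0.3126  0.0185] rpy [1.7967e+02 5.0000e-02 5.6020e+01] F [-0.9 -0.3  0.5] T [ 0.02  0.05 -0.07] op 0.0856 q [-35.1   5.6 -14.2  69.9  -0.   -1.1]
dist 0.003 rot [-1.000e-01  5.000e-01 -1.788e+02] per row cm 0.3 deg 178.78
[[0,[-0.02,-0.01,0.3],[-0.07,0.51,-178.78]]]
```

play_rows(rows=[[0,[0,0,0.3],[0,0,0]],[0.5,[0,0,0],[0,0,0]],[0.5,[0,0,0],[0,0,0]],[0.5,[0,0,0],[0,0,0]],[0.5,[0,0,0],[0,0,0]],[0.5,[0,0,0],[0,0,0]]], newtons=60)

```text
time: 7.4
ee_pos: [0.4453, -0.3128, 0.016]
tcp_rot: [179.6, 0.1, 55.4]
wrist_force: [0.1, 0.6, 0.0]
opening: 0.0593
```

```bash
python3 -c "
from plan import *
st()"
```

```text
t 7.4 pos [ 0.4453 -0.3128  0.016 ] rpy [1.7962e+02 5.0000e-02 5.5390e+01] F [0.1 0.6 0. ] T [-0.02  0.01  0.04] op 0.0593 q [-35.1   5.7 -14.3  69.6  -0.1  -0.4]
```

```bash
cat > jar.py <<'E'
from plan import *
HX,HY,YAW,LEAN=.6105,-.1024,-.1304,.55
def frame(yaw,lean): return R.from_euler('z',yaw).as_matrix()@R.from_euler('y',-lean).as_matrix()
def target(s,ang=0,dx=0,dy=0,H=(HX,HY,.095),yaw=YAW,lean=LEAN):
    """s: lid centre above rim along jar axis(m); dx,dy in jar frame; ang ccw deg from tool x=jar y"""
    F=frame(yaw,lean); z=F[:,2]
    T=np.c_[F[:,1],F[:,0],-z]@R.from_euler('z',-ang,degrees=True).as_matrix()
    p=np.array(H)+z*(.086+s+.002)+F[:,0]*dx+F[:,1]*dy
    return p,T
def rel(lean=LEAN,H=(HX,HY,.095),yaw=YAW):
    o=get_obs(); F=frame(yaw,lean); Rm=rot(o['tcp_rot']); c=np.array(o['ee_pos'])+Rm[:,2]*.002
    d=F.T@(c-np.array(H))-[0,0,.086]; zt=F.T@(-Rm[:,2]); x=F.T@Rm[:,0]
    print('lid rel rim (jar frame) mm',np.round(d*1e3,1),'tilt deg',np.round(np.degrees(zt[:2]),2),'jaw ang rel y',round(np.degrees(np.arctan2(x[1],x[0]))-90,1),'Fjar',np.round(F.T@o['wrist_force'],1),'Tjar',np.round(F.T@o['torque'],2))
E
python3 -c "
from jar import *
plan([.4453,-.3128,.17],[179.6,0,55.4],5,.5)
p,T=target(.05); print(p,T)
"
```

```text
dist 0.154 rot [-0.   0.1 -0. ] per row cm 3.08 deg 0.01
[[0.5,[-0.0,0.02,-3.08],[-0.0,0.01,-0.0]],[0.5,[-0.0,0.02,-3.08],[-0.0,0.01,-0.0]],[0.5,[-0.0,0.02,-3.08],[-0.0,0.01,-0.0]],[0.5,[-0.0,0.02,-3.08],[-0.0,0.01,-0.0]],[0.5,[-0.0,0.02,-3.08],[-0.0,0.01,-0.0]]]
[ 0.53898156 -0.09302077  0.21264838] [[ 0.13003076  0.84528656  0.51824959]
 [ 0.99150996 -0.11085441 -0.06796542]
 [ 0.          0.52268723 -0.85252452]]
```

play_rows(rows=[[0.5,[0,0,-1.5],[0,0,0]],[0.5,[0,0,-3],[0,0,0]],[0.5,[0,0,-4],[0,0,0]],[0.5,[0,0,-4],[0,0,0]],[0.5,[0,0,-3],[0,0,0]],[0.5,[0,0,-1],[0,0,0]]])

```text
time: 8.0
ee_pos: [0.4426, -0.3107, 0.1885]
tcp_rot: [179.9, 0.0, 55.2]
wrist_force: [-1.2, -0.8, -1.1]
opening: 0.0594
```

```bash
python3 -c "
from jar import *
st()
p,T=target(.05); print(p)
plan(p,None,11,.5,Rt=T)
"
```

```text
t 8.0 pos [ 0.4426 -0.3107  0.1885] rpy [1.7987e+02 5.0000e-02 5.5210e+01] F [-1.2 -0.8 -1.1] T [-0.04  0.04 -0.  ] op 0.0594 q [-35.    2.8   1.8  88.9  -0.   -0.2]
[ 0.53898156 -0.09302077  0.21264838]
dist 0.2393 rot [-30.8   7.6 -26.6] per row cm 2.18 deg 3.76
[[0.5,[2.12,-0.41,-0.22],[-2.8,0.69,-2.42]],[0.5,[2.14,-0.31,-0.21],[-2.8,0.69,-2.42]],[0.5,[2.16,-0.21,-0.2],[-2.8,0.69,-2.42]],[0.5,[2.16,-0.11,-0.18],[-2.8,0.69,-2.42]],[0.5,[2.17,-0.01,-0.16],[-2.8,0.69,-2.42]],[0.5,[2.17,0.09,-0.13],[-2.8,0.69,-2.42]],[0.5,[2.16,0.19,-0.1],[-2.8,0.69,-2.42]],[0.5,[2.16,0.28,-0.06],[-2.8,0.69,-2.42]],[0.5,[2.14,0.38,-0.02],[-2.8,0.69,-2.42]],[0.5,[2.12,0.47,0.03],[-2.8,0.69,-2.42]],[0.5,[2.1,0.55,0.08],[-2.8,0.69,-2.42]]]
```

play_rows(rows=[[0.5,[2.1,-0.4,-0.4],[-2.8,0.7,-2.4]],[0.5,[2.1,-0.3,-0.4],[-2.8,0.7,-2.4]],[0.5,[2.2,-0.2,-0.4],[-2.8,0.7,-2.4]],[0.5,[2.2,-0.1,-0.3],[-2.8,0.7,-2.4]],[0.5,[2.2,0,-0.2],[-2.8,0.7,-2.4]],[0.5,[2.2,0.1,-0.1],[-2.8,0.7,-2.4]],[0.5,[2.2,0.2,-0.1],[-2.8,0.7,-2.4]],[0.5,[2.2,0.3,-0.1],[-2.8,0.7,-2.4]],[0.5,[1.5,0.3,0],[-2.8,0.7,-2.4]],[0.5,[0.5,0.2,0],[-2,0.3,-1.5]],[0.5,[0,0,0],[0,0,0]]])

```text
time: 9.1
ee_pos: [0.5227, -0.1251, 0.2129]
tcp_rot: [151.3, -0.8, 79.7]
wrist_force: [0.3, 0.1, -1.4]
opening: 0.0592
```

```bash
python3 -c "
from jar import *
st()
rel()
p,T=target(.04); print(p)
plan(p,None,4,.5,Rt=T)
"
```

```text
t 9.1 pos [ 0.5227 -0.1251  0.2129] rpy [151.35  -0.78  79.7 ] F [ 0.3  0.1 -1.4] T [0.09 0.55 0.01] op 0.0592 q [-14.9 -25.5 -25.   62.    2.9  -3.7]
lid rel rim (jar frame) mm [-10.2 -34.   56.4] tilt deg [2.86 0.67] jaw ang rel y -2.8 Fjar [-0.5  0.1 -1.4] Tjar [ 0.02  0.56 -0.  ]
[ 0.54416405 -0.09370043  0.20412314]
dist 0.0391 rot [-2.8  0.7 -2.8] per row cm 0.98 deg 1.02
[[0.5,[0.87,0.23,0.39],[-0.71,0.19,-0.71]],[0.5,[0.86,0.24,0.39],[-0.71,0.19,-0.71]],[0.5,[0.86,0.24,0.4],[-0.71,0.19,-0.71]],[0.5,[0.85,0.25,0.41],[-0.71,0.19,-0.71]]]
```

play_rows(rows=[[0.5,[1.1,0.3,0.4],[-0.8,0.2,-0.8]],[0.5,[1.1,0.3,0.4],[-0.8,0.2,-0.8]],[0.5,[0.9,0.2,0.4],[-0.8,0.2,-0.8]],[0.5,[0.4,0.2,0.2],[-0.4,0.1,-0.4]],[0.5,[0,0,0],[0,0,0]]])

```text
time: 9.6
ee_pos: [0.5452, -0.0907, 0.2035]
tcp_rot: [148.6, 0.0, 82.5]
wrist_force: [-0.6, 0.0, -0.6]
opening: 0.0595
```

```bash
python3 -c "
from jar import *
st()
rel()
p,T=target(.04); print(p)
plan(p,None,1,.5,Rt=T)
import pickle
P={}
for n in ['side','top']:
    c=camera(n); P[n]=c; save(c,n+'3.png',cv2.resize(c['img'][130:250,180:300],None,fx=5,fy=5,interpolation=cv2.INTER_CUBIC))
P['obs']=get_obs(); pickle.dump(P,open('p3.pkl','wb'))
"
```

```text
t 9.6 pos [ 0.5452 -0.0907  0.2035] rpy [1.4858e+02 3.0000e-02 8.2550e+01] F [-0.6  0.  -0.6] T [ 0.11  0.55 -0.04] op 0.0595 q [-10.1 -26.1 -27.5  57.2   1.4  -2.3]
lid rel rim (jar frame) mm [ 0.2  3.1 39.1] tilt deg [0.1  0.02] jaw ang rel y 0.0 Fjar [-0.8 -0.  -0.2] Tjar [ 0.01  0.56 -0.05]
[ 0.54416405 -0.09370043  0.20412314]
dist 0.0032 rot [-0.1  0.   0. ] per row cm 0.32 deg 0.1
[[0.5,[-0.31,-0.03,-0.09],[-0.1,0.02,0.03]]]
```

View pics/side3.png

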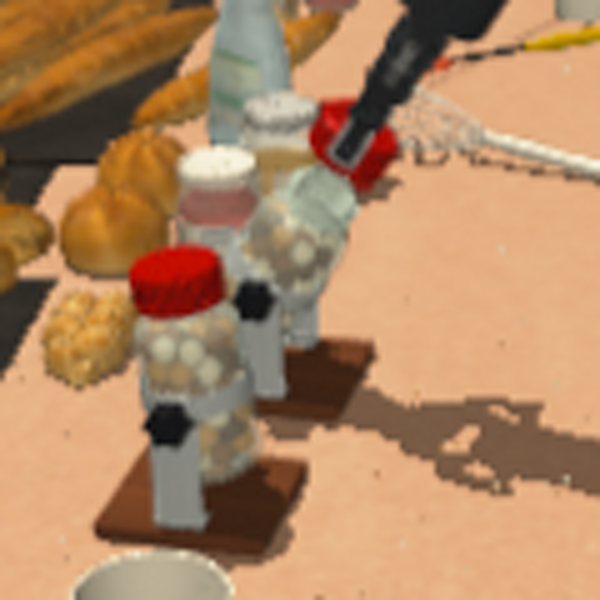

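View pics/top3.png

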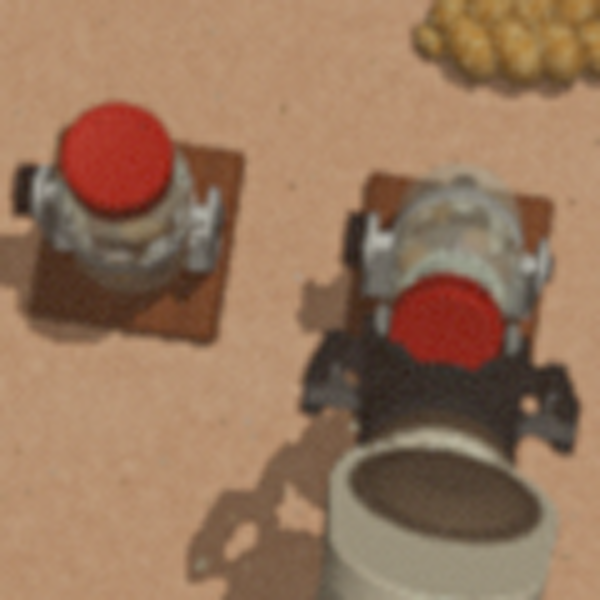

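```bash
cat > ov3.py <<'E'
from ov import *
import pickle, jar
P=pickle.load(open('p3.pkl','rb')); o=P['obs']
Rm=rot(o['tcp_rot']); c0=np.array(o['ee_pos'])+Rm[:,2]*.002
F=np.c_[Rm[:,1],Rm[:,0],-Rm[:,2]]
lid=[(circ(c0,F,.031,-.014),(255,255,0)),(circ(c0,F,.031,.014),(255,255,0))]
p=np.load('p.npy')
H=np.array([jar.HX,jar.HY,.095])
jp=jarpolys(H,jar.YAW,jar.LEAN)[:4]
# measured camera residuals from lid on counter: true(.445,-.3127)
for n,b in {'side':(228,268,145,190),'top':(250,292,160,205)}.items():
    off=p[6:9]/2*(1 if n=='side' else -1)-np.array([.0018,.0008,0])
    for k,f in enumerate([0*off,off]):
        overlay(P[n],lid+jp,b,f'ov3_{n}{k}.png',f,9)
    a=np.hstack([cv2.imread(f'pics/ov3_{n}{k}.png') for k in range(2)]); cv2.imwrite(f'pics/ov3_{n}.png',a)
    print(n,off)
E
python3 ov3.py
```

```text
side [ 5.51498101e-06 -1.69243108e-03 -1.34024186e-03]
top [-3.60551498e-03  9.24310753e-05  1.34024186e-03]
```

View pics/ov3_side.png

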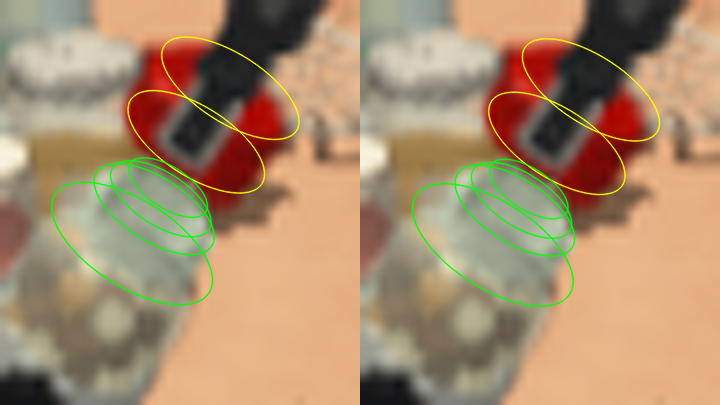

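View pics/ov3_top.png

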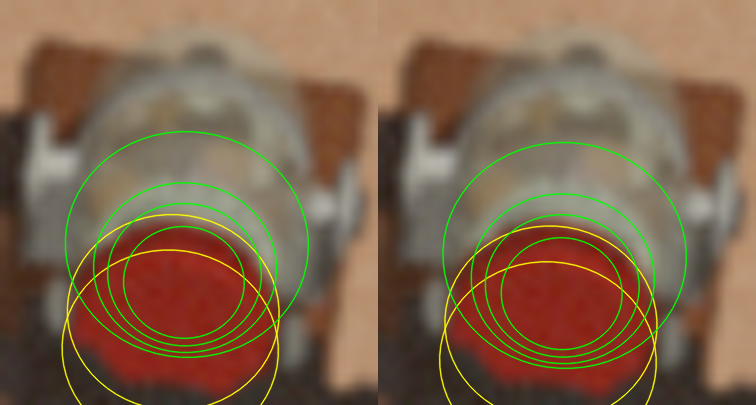

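Run:
```python
from ov import *
import pickle,jar
P=pickle.load(open('p3.pkl','rb')); o=P['obs']
Rm=rot(o['tcp_rot']); c0=np.array(o['ee_pos'])+Rm[:,2]*.002
F=np.c_[Rm[:,1],Rm[:,0],-Rm[:,2]]
lid=[(circ(c0,F,.031,-.014),(255,255,0)),(circ(c0,F,.031,.014),(255,255,0))]
b=(235,270,142,177)
overlay(P['side'],[],b,'a.png',0,16);overlay(P['side'],lid,b,'b.png',0,16)
d=np.clip(128+(P['side']['img'].astype(int)-D['side']['img']),0,255).astype(np.uint8)
c=dict(P['side']);c['img']=d; overlay(c,lid,b,'c.png',0,16)
a=np.hstack([cv2.imread(f'pics/{k}.png') for k in 'ac'])
cv2.imwrite('pics/side3d.png',cv2.resize(a,(800,400)))
```

```text
(no output)
```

View pics/side3d.png

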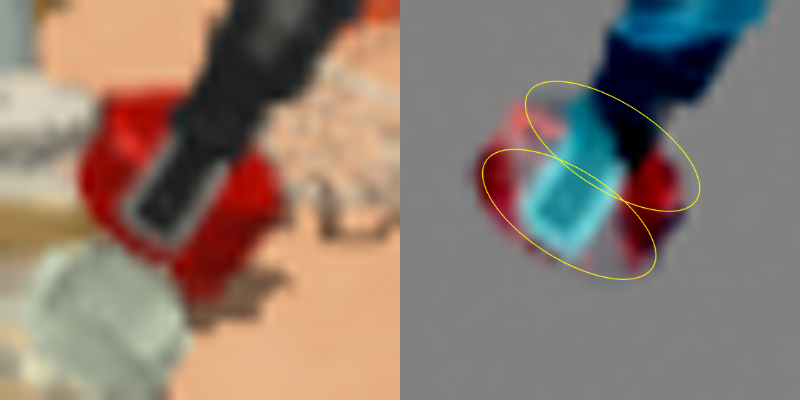

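play_rows(rows=[[0.5,[-0.3,0,0.3],[0,0,0]],[0.5,[0,0,0.8],[0,0,0]],[0.5,[0,0,0.7],[0,0,0]],[0.5,[0,0,0],[0,0,0]]])

```text
time: 10.1
ee_pos: [0.5547, -0.0969, 0.1874]
tcp_rot: [148.6, 0.0, 82.4]
wrist_force: [-0.8, -0.2, -1.1]
opening: 0.0593
```

```bash
cat > snap.py <<'E'
import sys,pickle
from ov import *
import jar
k=sys.argv[1]
jar.st(); jar.rel()
P={}
o=get_obs()
Rm=rot(o['tcp_rot']); c0=np.array(o['ee_pos'])+Rm[:,2]*.002
F=np.c_[Rm[:,1],Rm[:,0],-Rm[:,2]]
lid=[(circ(c0,F,.031,-.014),(255,255,0)),(circ(c0,F,.031,.014),(255,255,0))]
for n,b in {'side':(222,266,145,189),'top':(250,294,158,202)}.items():
    c=camera(n); P[n]=c; 
    overlay(c,[],b,'a.png',0,9);overlay(c,lid if 'l' in sys.argv else [],b,f'{n}_{k}.png',0,9)
P['obs']=o
a=np.hstack([cv2.imread(f'pics/{n}_{k}.png') for n in ['side','top']]); cv2.imwrite(f'pics/s{k}.png',a)
pickle.dump(P,open(f'p{k}.pkl','wb'))
E
python3 snap.py 4
```

```text
t 10.1 pos [ 0.5547 -0.0969  0.1874] rpy [1.4859e+02 3.0000e-02 8.2400e+01] F [-0.8 -0.2 -1.1] T [0.07 0.5  0.  ] op 0.0593 q [-10.7 -24.6 -28.3  54.9   1.6  -2.6]
lid rel rim (jar frame) mm [ 0.5 -1.8 20.1] tilt deg [0.1 0.1] jaw ang rel y -0.1 Fjar [-1.2 -0.3 -0.5] Tjar [0.   0.51 0.  ]
```

View pics/s4.png

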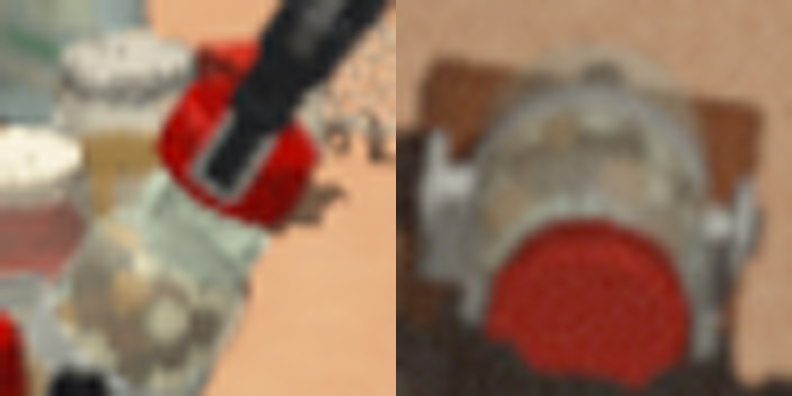

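play_rows(rows=[[0.5,[0.18,0,0.3],[0,0,0]],[0.5,[0,0,0.3],[0,0,0]],[0.5,[0,0,0.2],[0,0,0]],[0.5,[0,0,0],[0,0,0]]])

```text
time: 10.6
ee_pos: [0.5595, -0.0954, 0.1816]
tcp_rot: [148.5, 0.0, 82.4]
wrist_force: [0.6, 0.1, -0.2]
opening: 0.0599
```

```bash
python3 -c "
from jar import *
st();rel()"
```

```text
t 10.6 pos [ 0.5595 -0.0954  0.1816] rpy [1.4849e+02 4.0000e-02 8.2410e+01] F [ 0.6  0.1 -0.2] T [ 0.02  0.57 -0.01] op 0.0599 q [-10.4 -24.  -28.6  53.9   1.4  -2.4]
lid rel rim (jar frame) mm [ 1.4  0.3 12.7] tilt deg [0.01 0.1 ] jaw ang rel y -0.1 Fjar [ 0.4  0.2 -0.5] Tjar [-0.05  0.57  0.02]
```

play_rows(rows=[[0.5,[0,-0.1,0.3],[0,0,0]],[0.5,[0,0,0.3],[0,0,0]],[0.5,[0,0,0],[0,0,0]]])

```text
time: 10.9
ee_pos: [0.5615, -0.0952, 0.1756]
tcp_rot: [148.5, -0.0, 82.5]
wrist_force: [-2.2, 1.9, -2.0]
opening: 0.0591
```

```bash
python3 -c "
from jar import *
st();rel()"
```

```text
t 10.9 pos [ 0.5615 -0.0952  0.1756] rpy [ 1.4854e+02 -1.0000e-02  8.2450e+01] F [-2.2  1.9 -2. ] T [0.42 0.96 0.2 ] op 0.0591 q [-10.3 -23.7 -29.   53.2   1.5  -2.4]
lid rel rim (jar frame) mm [-0.1  0.8  6.6] tilt deg [0.05 0.03] jaw ang rel y -0.1 Fjar [-3.1  1.6 -0.4] Tjar [0.35 1.01 0.01]
```

play_rows(rows=[[0.5,[0.05,-0.07,0.1],[0,0,0]],[0.5,[0,0,0.25],[0,0,0]],[0.5,[0,0,0.2],[0,0,0]],[0.5,[0,0,0],[0,0,0]]])

```text
time: 11.3
ee_pos: [0.5637, -0.0954, 0.1694]
tcp_rot: [148.6, 0.0, 82.4]
wrist_force: [-0.6, -1.4, -1.1]
opening: 0.0596
```

```bash
python3 -c "
from jar import *
st();rel()"
```

```text
t 11.3 pos [ 0.5637 -0.0954  0.1694] rpy [1.4859e+02 4.0000e-02 8.2410e+01] F [-0.6 -1.4 -1.1] T [-0.07  0.71 -0.09] op 0.0596 q [-10.3 -23.2 -29.4  52.5   1.4  -2.3]
lid rel rim (jar frame) mm [-1.5  0.9  0.2] tilt deg [0.11 0.09] jaw ang rel y -0.1 Fjar [-1.  -1.5 -0.7] Tjar [-0.19  0.69  0.01]
```

play_rows(rows=[[0.5,[0,0,0.15],[0,0,0]],[0.5,[0,0,0.15],[0,0,0]]])

```text
time: 11.5
ee_pos: [0.5654, -0.0957, 0.1667]
tcp_rot: [148.6, 0.0, 82.4]
wrist_force: [-1.4, -0.7, -1.4]
opening: 0.0595
```

```bash
python3 -c "
from jar import *
st();rel()"
```

```text
t 11.5 pos [ 0.5654 -0.0957  0.1667] rpy [1.4858e+02 5.0000e-02 8.2400e+01] F [-1.4 -0.7 -1.4] T [ 0.13  0.82 -0.02] op 0.0595 q [-10.3 -23.  -29.5  52.1   1.3  -2.3]
lid rel rim (jar frame) mm [-1.4  0.7 -3.1] tilt deg [0.09 0.11] jaw ang rel y -0.1 Fjar [-1.9 -0.9 -0.5] Tjar [ 0.    0.82 -0.03]
```

```bash
python3 snap.py 5
```

```text
t 11.5 pos [ 0.5654 -0.0957  0.1667] rpy [1.4858e+02 5.0000e-02 8.2400e+01] F [-1.4 -0.7 -1.4] T [ 0.13  0.82 -0.02] op 0.0595 q [-10.3 -23.  -29.5  52.1   1.3  -2.3]
lid rel rim (jar frame) mm [-1.4  0.7 -3.1] tilt deg [0.09 0.11] jaw ang rel y -0.1 Fjar [-1.9 -0.9 -0.5] Tjar [ 0.    0.82 -0.03]
```

View pics/s5.png

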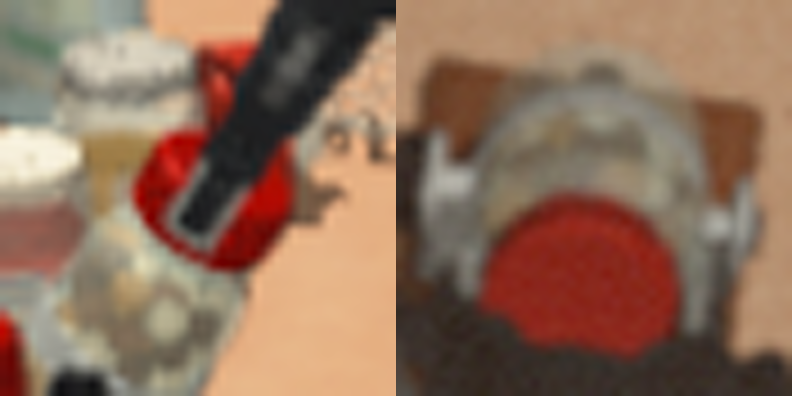

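play_rows(rows=[[0.5,[0,0,0.12],[0,0,0]],[0.5,[0,0,0.12],[0,0,0]]])

```text
time: 11.8
ee_pos: [0.5667, -0.0958, 0.1646]
tcp_rot: [148.6, 0.0, 82.4]
wrist_force: [-7.4, 0.9, 4.9]
opening: 0.0597
```

```bash
python3 -c "
from jar import *
st();rel()"
```

```text
t 11.8 pos [ 0.5667 -0.0958  0.1646] rpy [1.4858e+02 4.0000e-02 8.2410e+01] F [-7.4  0.9  4.9] T [ 0.06  1.36 -0.05] op 0.0597 q [-10.2 -22.8 -29.6  51.8   1.3  -2.3]
lid rel rim (jar frame) mm [-1.4  0.8 -5.5] tilt deg [0.1  0.09] jaw ang rel y -0.1 Fjar [-3.8 -0.1  8. ] Tjar [-0.13  1.36  0.02]
```

play_rows(rows=[[0.5,[0,0,0.03],[0,0,-3]],[0.5,[0,0,0.03],[0,0,-3]],[0.5,[0,0,0.03],[0,0,-3]]])

```text
time: 12.1
ee_pos: [0.5659, -0.096, 0.1639]
tcp_rot: [149.0, 4.7, 90.1]
wrist_force: [7.3, 3.4, 7.5]
opening: 0.0592
```

```bash
python3 -c "
from jar import *
st();rel()"
```

```text
t 12.1 pos [ 0.5659 -0.096   0.1639] rpy [149.03   4.74  90.14] F [7.3 3.4 7.5] T [ 0.96 -2.61 -0.39] op 0.0592 q [-10.3 -22.8 -29.6  51.9   1.3 -11.3]
lid rel rim (jar frame) mm [-2.4  0.6 -5.7] tilt deg [0.21 0.11] jaw ang rel y 9.0 Fjar [9.7 4.4 2.8] Tjar [ 0.9  -2.46 -1.01]
```

```bash
python3 snap.py 6
```

```text
t 12.1 pos [ 0.5659 -0.096   0.1639] rpy [149.03   4.74  90.14] F [7.3 3.4 7.5] T [ 0.96 -2.61 -0.39] op 0.0592 q [-10.3 -22.8 -29.6  51.9   1.3 -11.3]
lid rel rim (jar frame) mm [-2.4  0.6 -5.7] tilt deg [0.21 0.11] jaw ang rel y 9.0 Fjar [9.7 4.4 2.8] Tjar [ 0.9  -2.46 -1.01]
```

View pics/s6.png

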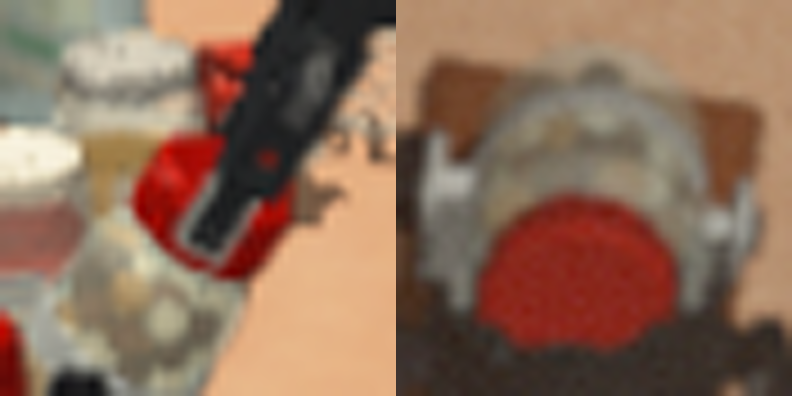

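play_rows(rows=[[0.5,[0,0.08,0],[0,0,4]],[0.5,[0,0.0,0.02],[0,0,4]],[0.5,[0,0,0.02],[0,0,4]]])

```text
time: 12.5
ee_pos: [0.5673, -0.0958, 0.1651]
tcp_rot: [148.6, -1.7, 79.6]
wrist_force: [-2.9, -1.6, -0.1]
opening: 0.0595
```

```bash
python3 -c "
from jar import *
st();rel()"
```

```text
t 12.5 pos [ 0.5673 -0.0958  0.1651] rpy [148.64  -1.7   79.56] F [-2.9 -1.6 -0.1] T [-0.29  1.03 -0.09] op 0.0595 q [-10.2 -22.7 -29.5  51.8   1.3   1.1]
lid rel rim (jar frame) mm [-0.7  0.9 -5.4] tilt deg [0.11 0.09] jaw ang rel y -3.4 Fjar [-2.3 -2.   1.3] Tjar [-0.41  0.98  0.15]
```

play_rows(rows=[[0.5,[0,0,0.04],[0,0,5]],[0.5,[0,0,0.04],[0,0,5]],[0.5,[0,0,0.04],[0,0,5]],[0.5,[0,0,0.04],[0,0,5]]])

```text
time: 12.9
ee_pos: [0.5678, -0.0965, 0.164]
tcp_rot: [150.9, -12.2, 61.3]
wrist_force: [-3.1, 0.1, 2.1]
opening: 0.0595
```

```bash
python3 -c "
from jar import *
st();rel()"
```

```text
t 12.9 pos [ 0.5678 -0.0965  0.164 ] rpy [150.86 -12.22  61.34] F [-3.1  0.1  2.1] T [-0.19  0.96 -0.03] op 0.0595 q [-10.2 -22.6 -29.5  51.7   1.2  22. ]
lid rel rim (jar frame) mm [-0.7  0.3 -6.6] tilt deg [0.12 0.2 ] jaw ang rel y -24.3 Fjar [-1.5 -0.3  3.4] Tjar [-0.28  0.93  0.13]
```

play_rows(rows=[[0.5,[0,0,0.04],[0,0,5]],[0.5,[0,0,0.04],[0,0,5]],[0.5,[0,0,0.04],[0,0,5]],[0.5,[0,0,0.04],[0,0,5]],[0.5,[0,0,0.04],[0,0,5]],[0.5,[0,0,0.04],[0,0,3]]])

```text
time: 13.5
ee_pos: [0.5683, -0.0972, 0.1623]
tcp_rot: [159.9, -24.6, 33.2]
wrist_force: [-9.1, 2.4, 4.6]
opening: 0.0596
```

```bash
python3 -c "
from jar import *
st();rel()"
```

```text
t 13.5 pos [ 0.5683 -0.0972  0.1623] rpy [159.95 -24.61  33.15] F [-9.1  2.4  4.6] T [0.19 1.37 0.17] op 0.0596 q [-10.2 -22.4 -29.6  51.5   1.1  51.3]
lid rel rim (jar frame) mm [-1.1 -0.4 -8.4] tilt deg [0.17 0.32] jaw ang rel y -53.7 Fjar [-5.6  1.2  8.8] Tjar [0.1  1.38 0.14]
```

play_rows(rows=[[0.5,[0,0,0.03],[0,0,3]],[0.5,[0,0,0.03],[0,0,3]],[0.5,[0,0,0.03],[0,0,3]]])

```text
time: 13.8
ee_pos: [0.5677, -0.0971, 0.1618]
tcp_rot: [164.4, -27.4, 23.2]
wrist_force: [-14.3, -0.9, 5.2]
opening: 0.0596
```

```bash
python3 -c "
from jar import *
st();rel()"
```

```text
t 13.8 pos [ 0.5677 -0.0971  0.1618] rpy [164.36 -27.41  23.18] F [-14.3  -0.9   5.2] T [-0.91  2.38  0.87] op 0.0596 q [-10.2 -22.4 -29.6  51.6   1.1  60.7]
lid rel rim (jar frame) mm [-1.9 -0.4 -8.5] tilt deg [0.26 0.34] jaw ang rel y -63.1 Fjar [-9.3 -2.7 11.8] Tjar [-0.58  2.24  1.38]
```

play_rows(rows=[[0.5,[-0.05,-0.03,0.05],[0,0,3]],[0.5,[0,0,0.05],[0,0,3]]])

```text
time: 14.0
ee_pos: [0.5669, -0.0952, 0.1611]
tcp_rot: [167.7, -28.9, 16.6]
wrist_force: [-13.0, 6.2, 6.6]
opening: 0.0598
```

```bash
python3 snap.py 7
```

```text
t 14.0 pos [ 0.5669 -0.0952  0.1611] rpy [167.72 -28.88  16.61] F [-13.    6.2   6.6] T [-0.04  1.94  2.43] op 0.0598 q [-10.1 -22.5 -29.7  51.7   1.3  66.8]
lid rel rim (jar frame) mm [-3.1  1.5 -8.5] tilt deg [0.34 0.09] jaw ang rel y -69.1 Fjar [-8.2  4.5 12.8] Tjar [1.03 1.92 2.22]
```

View pics/s7.png

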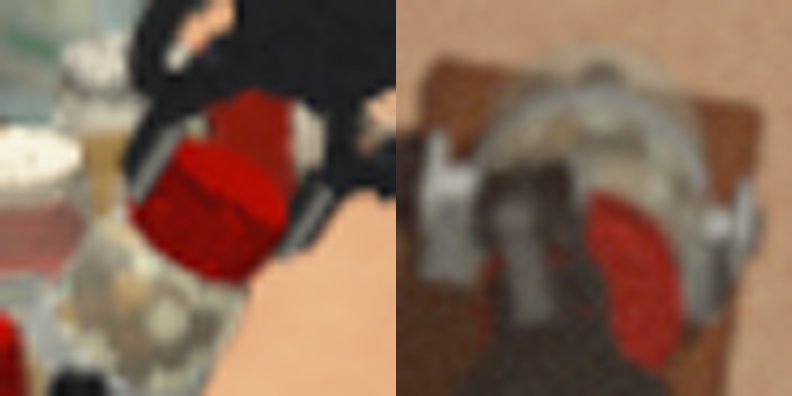

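play_rows(rows=[[0.5,[0,0,0],[0,0,0]]])

```text
time: 14.2
ee_pos: [0.5667, -0.0946, 0.1611]
tcp_rot: [167.7, -28.9, 16.7]
wrist_force: [0.4, -5.6, -2.9]
opening: 0.0592
```

```bash
cat > tip.py <<'E'
from jar import *
import sys
dth=np.radians(float(sys.argv[1])); o=get_obs(); Rm=rot(o['tcp_rot']); p=np.array(o['ee_pos']); H=np.array([HX,HY,.095])
F0=frame(YAW,0); w=F0[:,1]
Q=R.from_rotvec(w*dth).as_matrix()
d=Rm.T@(Q@(p-H)-(p-H)); st(); rel()
zt=F0.T@(-Rm[:,2]); print('tool lean',np.degrees(np.arctan2(-zt[0],zt[2])).round(2),'pos lean',np.degrees(np.arctan2(-(F0.T@(p-H))[0],(p-H)[2])).round(2),'r',(F0.T@(p-H)*1e3).round(1))
print('row',np.round(d*100,2),np.round(Rm.T@w*np.degrees(dth),2))
print('stand x in tool',np.round(Rm.T@F0[:,0],2),'F stand',(F0.T@o['wrist_force']).round(1))
E
python3 tip.py 2.5
```

```text
t 14.2 pos [ 0.5667 -0.0946  0.1611] rpy [167.73 -28.86  16.68] F [ 0.4 -5.6 -2.9] T [-1.39  0.62  0.41] op 0.0592 q [-10.1 -22.5 -29.7  51.7   1.3  66.8]
lid rel rim (jar frame) mm [-3.3  2.1 -8.4] tilt deg [0.36 0.05] jaw ang rel y -69.0 Fjar [-0.6 -5.5 -3.1] Tjar [-1.03  0.43  1.11]
tool lean 31.15 pos lean 33.91 r [-44.5   2.1  66.1]
row [ 0.32  0.12 -0.01] [ 0.9  -2.33 -0.  ]
stand x in tool [0.8  0.31 0.52] F stand [ 1.1 -5.5 -2.9]
```

play_rows(rows=[[0.5,[0.32,0.12,0],[0.9,-2.3,0]],[0.5,[0.32,0.12,0],[0.9,-2.3,0]],[0.5,[0.32,0.12,0],[0.9,-2.3,0]],[0.5,[0.32,0.12,0],[0.9,-2.3,0]]])

```text
time: 14.6
ee_pos: [0.5775, -0.096, 0.167]
tcp_rot: [172.1, -19.5, 15.0]
wrist_force: [-4.7, -1.7, 0.2]
opening: 0.0596
```

```bash
python3 tip.py 2.5
```

```text
t 14.6 pos [ 0.5775 -0.096   0.167 ] rpy [172.08 -19.47  15.05] F [-4.7 -1.7  0.2] T [-0.34  0.23  0.8 ] op 0.0596 q [ -9.8 -11.5 -17.1  63.5   0.8  66.7]
lid rel rim (jar frame) mm [ 8.6  2.1 -9.1] tilt deg [10.49  0.05] jaw ang rel y -68.5 Fjar [-3.7 -2.3  2.5] Tjar [0.11 0.18 0.88]
tool lean 20.96 pos lean 25.03 r [-33.6   2.1  72. ]
row [ 0.32  0.12 -0.02] [ 0.9  -2.33 -0.  ]
stand x in tool [0.87 0.34 0.36] F stand [-4.4 -2.3  0.2]
```

play_rows(rows=[[0.5,[0.36,0.14,-0.02],[0.9,-2.3,0]],[0.5,[0.36,0.14,-0.02],[0.9,-2.3,0]],[0.5,[0.34,0.13,-0.02],[0.9,-2.3,0]],[0.5,[0.32,0.12,-0.02],[0.9,-2.3,0]]])

```text
time: 15.0
ee_pos: [0.5909, -0.0978, 0.1714]
tcp_rot: [176.1, -9.8, 14.1]
wrist_force: [-4.5, -1.0, -1.4]
opening: 0.0595
```

```bash
python3 tip.py 2.5; python3 snap.py 8
```

```text
t 15.0 pos [ 0.5909 -0.0978  0.1714] rpy [176.1   -9.8   14.15] F [-4.5 -1.  -1.4] T [-0.14  0.12  0.69] op 0.0595 q [-9.6  0.3 -3.4 75.8  0.3 66.7]
lid rel rim (jar frame) mm [ 22.1   2.  -12.3] tilt deg [20.51  0.04] jaw ang rel y -67.3 Fjar [-4.4 -1.6  1.1] Tjar [0.23 0.1  0.67]
tool lean 10.54 pos lean 14.72 r [-20.1   2.   76.4]
row [ 0.32  0.12 -0.02] [ 0.91 -2.33 -0.  ]
stand x in tool [0.92 0.36 0.18] F stand [-4.3 -1.6 -1.4]
t 15.0 pos [ 0.5909 -0.0978  0.1714] rpy [176.1   -9.8   14.15] F [-4.5 -1.  -1.4] T [-0.14  0.12  0.69] op 0.0595 q [-9.6  0.3 -3.4 75.8  0.3 66.7]
lid rel rim (jar frame) mm [ 22.1   2.  -12.3] tilt deg [20.51  0.04] jaw ang rel y -67.3 Fjar [-4.4 -1.6  1.1] Tjar [0.23 0.1  0.67]
```

View pics/s8.png

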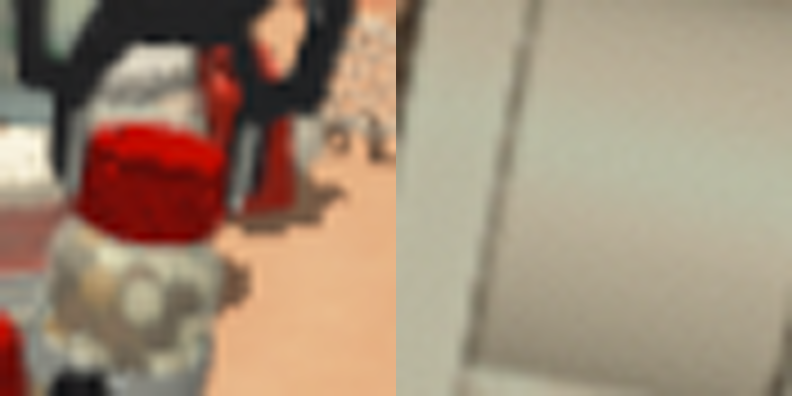

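play_rows(rows=[[0.5,[0.34,0.13,-0.02],[0.9,-2.3,0]],[0.5,[0.34,0.13,-0.02],[0.9,-2.3,0]],[0.5,[0.34,0.13,-0.02],[0.9,-2.3,0]],[0.5,[0.34,0.13,-0.02],[0.9,-2.3,0]],[0.5,[0.34,0.13,-0.02],[0.9,-2.3,0]],[0.5,[0.34,0.13,-0.02],[0.9,-2.3,0]],[0.5,[0.3,0.12,0],[0.9,-2.3,0]],[0.5,[0,0,0],[0,0,0]]])

```text
time: 15.9
ee_pos: [0.6157, -0.101, 0.1729]
tcp_rot: [-177.3, 7.0, 14.2]
wrist_force: [-4.9, -1.6, 3.7]
opening: 0.0595
```

```bash
python3 tip.py 2.5; python3 -c "
from h import *
c=camera('side'); save(c,'side9.png',cv2.resize(c['img'][130:250,180:300],None,fx=5,fy=5,interpolation=cv2.INTER_CUBIC))"
```

```text
t 15.9 pos [ 0.6157 -0.101   0.1729] rpy [-177.3     6.99   14.19] F [-4.9 -1.6  3.7] T [0.11 0.46 0.65] op 0.0595 q [-9.2 22.4 22.7 97.8 -0.3 66.8]
lid rel rim (jar frame) mm [ 43.7   2.  -23.7] tilt deg [36.06  0.07] jaw ang rel y -63.1 Fjar [-2.  -2.3  5.5] Tjar [0.38 0.47 0.53]
tool lean -7.49 pos lean -3.62 r [ 4.9  2.  77.9]
row [ 0.32  0.12 -0.02] [ 0.92 -2.33 -0.  ]
stand x in tool [ 0.92  0.36 -0.13] F stand [-4.6 -2.3  3.7]
```

View pics/side9.png

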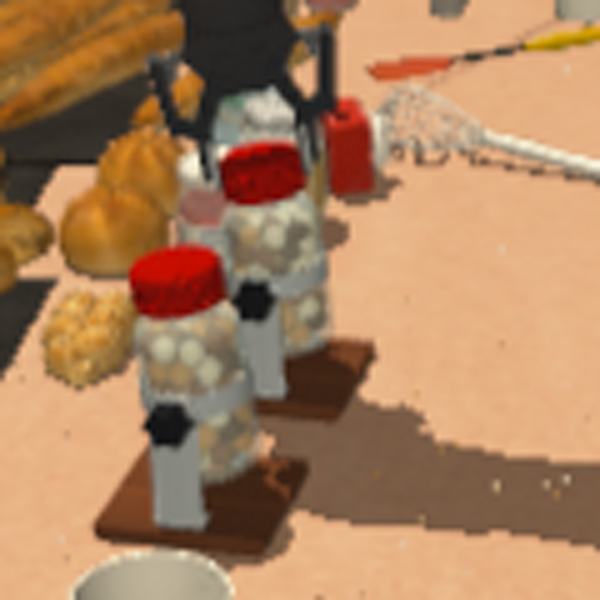

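play_rows(rows=[[0,[0,0,0],[0,0,0]],[0,[0,0,0],[0,0,0]],[0,[0,0,0],[0,0,0]],[0,[0,0,-2],[0,0,0]],[0,[0,0,-4],[0,0,0]],[0,[0,0,-4],[0,0,0]],[0,[0,0,-4],[0,0,0]],[0,[0,0,-3],[0,0,0]]])

```text
time: 16.75
ee_pos: [0.6361, -0.1033, 0.3416]
tcp_rot: [-177.3, 7.0, 14.0]
wrist_force: [1.8, -1.1, 1.1]
opening: 0.0854
```

```bash
python3 -c "
from jar import *
st()
T=rot([180,0,-35])
plan([.35,-.25,.35],[180,0,60],12,0)"
```

```text
t 16.75 pos [ 0.6361 -0.1033  0.3416] rpy [-177.3     6.97   14.04] F [ 1.8 -1.1  1.1] T [-0.01 -0.2   0.02] op 0.0854 q [ -9.1  35.8  61.3 122.9  -0.2  67. ]
dist 0.3216 rot [ -5.3   5.5 -46.1] per row cm 2.68 deg 3.89
[[0,[-2.6,0.62,0.22],[-0.45,0.46,-3.84]],[0,[-2.64,0.44,0.2],[-0.45,0.46,-3.84]],[0,[-2.66,0.26,0.18],[-0.45,0.46,-3.84]],[0,[-2.67,0.08,0.16],[-0.45,0.46,-3.84]],[0,[-2.67,-0.1,0.14],[-0.45,0.46,-3.84]],[0,[-2.66,-0.28,0.12],[-0.45,0.46,-3.84]],[0,[-2.64,-0.46,0.09],[-0.45,0.46,-3.84]],[0,[-2.6,-0.63,0.07],[-0.45,0.46,-3.84]],[0,[-2.56,-0.81,0.04],[-0.45,0.46,-3.84]],[0,[-2.5,-0.98,0.02],[-0.45,0.46,-3.84]],[0,[-2.43,-1.14,-0.01],[-0.45,0.46,-3.84]],[0,[-2.34,-1.3,-0.04],[-0.45,0.46,-3.84]]]
```

play_rows(rows=[[0,[-2.5,1,0],[0,0.5,0]],[0,[-3,1,0],[0,0.5,0]],[0,[-3,1,0],[0,0.5,0]],[0,[-3,1,0],[0,0.5,0]],[0,[-3,1,0],[0,0.5,0]],[0,[-3,1,0],[0,0.5,0]],[0,[-3,1,0],[0,0.5,0]],[0,[-3,1,0],[0,0.5,0]],[0,[-2,1,0],[0,0.5,0]],[0,[0,0,0],[0,0,0]]])

```text
time: 17.75
ee_pos: [0.4138, -0.2579, 0.3592]
tcp_rot: [-178.0, 1.2, 13.8]
wrist_force: [0.1, 0.3, 0.1]
opening: 0.0855
```

Run:
```python
from jar import *
import pickle
st(); P={}
for n in ['side','top']:
    c=camera(n); P[n]=c; save(c,n+'10.png',cv2.resize(c['img'][130:250,180:310],None,fx=5,fy=5,interpolation=cv2.INTER_CUBIC))
pickle.dump(P,open('p10.pkl','wb'))
```

```text
t 17.75 pos [ 0.4138 -0.2579  0.3592] rpy [-178.04    1.2    13.79] F [0.1 0.3 0.1] T [-0.01 -0.03 -0.01] op 0.0855 q [-32.2   3.1  21.5 110.6   0.5  44. ]
```

View pics/side10.png

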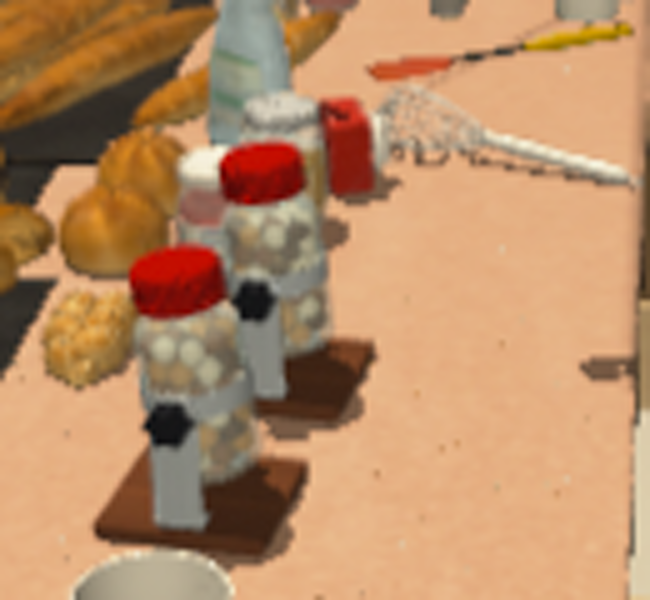

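View pics/top10.png

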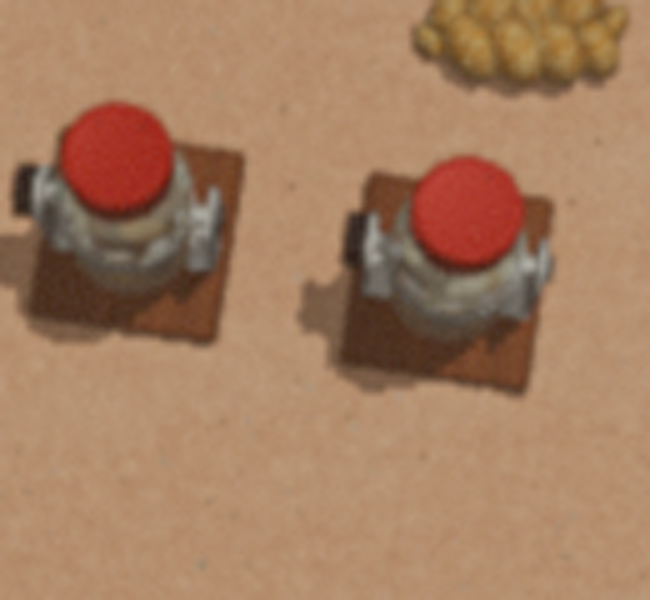

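Clear view: both jars lean alike; top lids at about (117,158) and (467,212) in the crop. Fitting the leans and lid heights of both with the same model.

```bash
cat > fin.py <<'E'
from ov import *
import pickle,sys
P=pickle.load(open(sys.argv[1],'rb')); p=np.load('p.npy'); yaw=p[4]; H=np.array([p[2],p[3],.095]); Hc=H+R.from_euler('z',yaw).as_matrix()@[0,.19,0]
B={'o':{'side':(218,246,152,177),'top':(256,291,156,190)},'c':boxC}
for modes in [('side',),('top',),('side','top')]:
    out=[]
    for j,h in (('o',H),('c',Hc)):
        # per-jar: lean, along-tilt-axis shift, height offset
        def cost(q):
            e=0
            for n in modes:
                off=p[6:9]/2*(1 if n=='side' else -1)
                F=frame(yaw,q[0]); L=cyl(h+F[:,1]*q[1],F,.031,.062+q[2],.09+q[2])+off
                e+=((render(proj(P[n],L),B[j][n])-redsoft(n,B[j][n],P[n]['img']))**2).sum()
            return e+(q[1]/.003)**2+(q[2]/.003)**2
        q0=np.array([-.12,0,0.]); 
        for k in range(2):
            r=minimize(cost,q0,method='Nelder-Mead',options=dict(initial_simplex=q0+np.vstack([np.zeros(3),np.diag([.1*(-1)**k,.004,.004])]))); q0=r.x
        out.append((j,np.round(r.x,4),round(r.fun,1)))
    print(modes,out)
E
python3 fin.py p10.pkl
```

```text
('side',) [('o', array([-0.1276, -0.0012, -0.0011]), np.float64(19.9)), ('c', array([-0.1477, -0.0017, -0.0008]), np.float64(16.3))]
('top',) [('o', array([-0.1122, -0.0004, -0.0006]), np.float64(53.9)), ('c', array([-0.1198,  0.0007, -0.0003]), np.float64(50.6))]
('side', 'top') [('o', array([-0.1158, -0.0004, -0.001 ]), np.float64(74.4)), ('c', array([-1.277e-01,  9.000e-04, -1.000e-04]), np.float64(68.6))]
```

```bash
python3 -c "
from jar import *
st(); print(job_done())"
```

```text
t 17.85 pos [ 0.4154 -0.2568  0.3588] rpy [-177.99    1.22   13.87] F [ 0.8  0.3 -0.1] T [-0.03 -0.04 -0.01] op 0.0853 q [-32.    3.3  21.6 110.6   0.5  44.1]
the job is handed in; nothing more can be done
None
```

The lid is screwed onto the open jar, the jar is tipped back to match the closed one, and the job was handed in at 17.9 s of the 53 s allowed. No verdict came back, so what follows rests on my own measurements.

- **Fitting the lid:** I gripped it, centring it in two directions, and set it squarely on the leaning mouth (about 0.55 rad). It went straight down to the in-notch height without resting on the flange, so the lugs probably met the notches by chance. I therefore felt no separate drop. The 9° backward turn only met resistance of about 1 N m, which fits the lugs being against the ribs.
- **Screwing down:** Turning clockwise drew the lid down about 3 mm, until the torque rose to about 2.2 N m at the stop. From rib contact to first stop contact was about 72° of jaw turn, including some twist in the grip. About 69° was expected.
- **Tipping back:** I tipped the jar about the hinge while holding the lid, then released it and moved clear. The last wrist force reading was under 1 N.

**Last checks on the pictures:**

| Fit | Open jar lean (rad) | Closed jar lean (rad) |
|---|---|---|
| Both views | -0.116 | -0.128 |
| Side view only | -0.128 | -0.148 |

- The leans differ by 0.01–0.02 rad, against a tolerance of 0.087. The two lid heights on their jars agree to within about 1 mm.
- The two cameras disagreed by about 4 mm, so I used a compromise between them. It put the loose lid about 2 mm from where the grip showed it to be.
- How close the lid sits to its stop was judged only by torque, turn angle and height, because the lugs cannot be seen.
- I did not re-measure the closed jar or the other objects against their starting positions. They looked unmoved in the last pictures, but those crops left out the mug and the ticket stand.

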